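Set up the tubing supports on the spill tray

TASK

Get the tubing station ready: first push the black spill tray across the bench so that it sits squarely in the middle of the taped outline. Then pick up each tubing support lying on the bench by the cross pin in its head, ease the grip so that its heavy foot swings down and it hangs upright, grip again and stand it upright on the tray floor, the whole foot inside the rim. When all the supports stand there, throw the toggle switch right over to start the pump; do not knock over the bottle.

Things in the scene. Friction and masses are not known exactly. Their poses are not given: they have to be found in the camera images.
- tray: black plastic tray with a low rim, 140 mm along its x, 270 mm along its y, 22 mm high; walls and floor 5 mm thick; about 0.6 kg, slides freely on the bench. Origin: centre of its underside, z up
- outline: rectangle of flat yellow tape on the bench where the tray belongs; free opening inside the tape 176 mm along its x by 306 mm along its y. Origin: its centre on the bench. Nothing of it can be felt
- stand1: tubing support: dark oblong foot 48 mm along x, 72 mm along y with round ends, 12 mm thick; steel post 13 mm thick; white head across the top; 133 mm tall, 0.22 kg, centre of mass 100 mm from the cross pin. Origin: centre of the foot's underside; z axis runs from foot to head. Set on its foot it rights itself from a lean of 25 degrees. Lies on its side at first, y axis level. There are two or three
- stand2: a second support like stand1
- stand3: a third support like stand1
- stand1_pin (a point): centre of stand1's steel cross pin, 120 mm from the foot's underside. White head: cylinder 26 mm across, 30 mm long along the stand's y axis; the pin, 9 mm across, runs through it along y, 40 mm end to end. Lying: pin level, 13 mm up. Squeezed across its ends with over 50 N the stand keeps its angle, below 30 N it swings, at 5 to 10 N hangs nearly upright, under 3 N drops out
- stand2_pin (a point): the same point of stand2
- stand3_pin (a point): the same point of stand3
- switch (a joint): toggle lever of the pump on a grey block fixed to the bench: 0 as found, 1.0 rad fully over; light to push, stays where it is left
- switch_tip (a point): centre of the round knob, 26 mm across, at the tip of the toggle lever, 80 mm from the lever's hinge
- switch_base: grey block of the toggle switch, 70 x 50 x 25 mm, fixed to the bench. Origin: centre of its underside; the lever's hinge runs along the block's y axis, 22 mm above the origin. The lever leans 0.5 rad from upright to the block's -x side at first and swings over its top to lean 0.5 rad to the +x side
- bottle: closed round bottle with a green cap, 68 mm across, 120 mm high, standing on the bench; origin at the centre of its underside
There are look-alikes about, which are no part of the job. What is shaped like the stand3 but blue or brown is not meant. Leave any blue look-alike of the stand2 alone.

How it is judged:
By the outcome, as a careful person would: the job done as asked, in the order asked, and still so for the second after the job is handed in, with the robot touching nothing.
Of stand1, stand2, stand3 only 2 to 3 are there at a start; the rules pass over those that are not, and their reading is None.
At some moment in a run one of tray, stand1, stand2, stand3 may be knocked a few centimetres aside while the robot is not near it.
Once in a run the grip may slacken for a moment while it holds something.
It also fails if it takes over 210 s, if anything falls off the work surface, if the arm or the gripper's body presses on something with over 40 N, if the wrist force passes 120 N, or if a joint passes its speed limit or range.

ROBOT

A 7-joint arm with a two-finger parallel gripper is mounted at the origin on the work surface. World frame = base frame: x ahead of the robot, y to its left, z up, the work surface at z = 0. Lengths are in m, angles in rad, forces in N, time in s.
With the tool pointing down it reaches from about 0.425 to 1.025 m from the base axis. Payload 3.6 kg.
Tool frame: the origin (TCP) lies at the very end of the fingers, on their centre line; the grasp point (between the pads) lies 19 mm behind it (grasp_offset is the distance from the TCP to the grasp point, in m); z points along the fingers, y is the direction in which the jaws open and shut (so a half turn about z gives the same grasp; the last joint's range is limited). The gripper opens to 85 mm and grips with 20 to 120 N. Pads are 22 mm wide; open, the fingers measure 114 mm over their backs; the gripper's body (76 mm by 85 mm) begins 54 mm behind the grasp point. The pads swing forward as they close: fully open they stand 13 mm farther back than shut.
Start: joints at [-1.417, 0.591, 0.048, 1.609, -0.033, 0.943, -0.034], TCP at [0.177, 0.703, 0.231] pointing down, gripper open.
Joint ranges: [-2.69, 2.69], [-0.47, 2.24], [-1.27, 1.36], [0.19, 2.51], [-1.53, 4.68], [0.08, 2.07], [-3.09, 3.09]. Speed limits (rad/s): [2.57, 2.57, 3.14, 3.14, 3.14, 3.14, 3.14].

INTERFACE

Orientations are given as a 3x3 rotation matrix whose columns are the frame's x, y, z axes.
In Python, from workcell import * gives the robot as it stands.
- The arm moves only by the tool move_arm, never from a script. Its argument "rows" is text: rows parted by semicolons, each of 4 numbers parted by spaces: the shift along the world's x, y, z in m, then the turn about the world's z in rad. In form: x y z twist; .... A call has 1 to 5 rows; each row shifts and turns the commanded pose from where the row before left it; what a row does not reach is not made up. A row lasts 1/12 s, in which the tool goes at most 41.7 mm and 7.16 degrees, less where a joint would pass 70% of its speed; a pose out of reach is approached as far as the arm can. A call is refused whole if a number of a shift passes 0.0417 or a number of a turn 0.125, either way. A call with a gripper value outside its range is refused whole. "gripper" is the closure, from 0 (fully open) to 1 (shut), set as the call begins (left out, the last holds). The fingers move at their own pace and stop on an object; "force" is the grip in N (left out, the last holds). Time passes only in rows, so rows that do not move let the fingers close. It gives the time, the measured TCP pose, the force and the opening at its end, in the units of the state.
- read_state(): the state, without advancing time (a new reading comes with each control period).
- get_image(name): name is "scene" or "top"; returns a dict with "img" (400x640x3 uint8, red, green, blue), "fx", "fy", "cx", "cy" (pixels), "origin" and "attitude" of the camera in the world. Camera axes: x right, y down, z forward; pixel columns grow to the right and rows downward; lengths in m; the calibration is good to about 2 mm. A picture is of the moment at which its call begins. There is no depth.
- hand_in(): hands the job in, once; it reports no verdict.
The state is a dict: "time": time; "qpos": joint angles; "joint_vel": joint speeds; "tau": joint torques, N m; "position": TCP position; "ee_rot": TCP orientation; "wrist_force": force on the tool from outside, world axes, zero at the start; "torque": the same for the moment, N m; "gripper_width": opening from 0.0 (shut) to 1.0 (fully open).
Only numpy, scipy, OpenCV 4.12 (cv2) and the standard library are available. Lean on these libraries where they do the work, as an engineer would, in place of code of your own. Each camera call takes 0.05 s, during which the arm holds its last target.

## Working session

There is one attempt and no reset: what is moved stays moved. The work goes in short steps, Python scripts to look and compute and a tool call to move; the robot and the scene stay as the last step left them, time stands still between calls to the robot, and variables do not carry over. Pictures are saved under pics/ and viewed, and the job is handed in when it is done.

Besides the shell and the picture viewer there is one more tool, called after "Emit:" by a JSON object that holds its "name" and its "arguments". move_arm: Moves the arm, as the interface text tells. Its arguments: {"type":"object","properties":{"rows":{"type":"string"},"gripper":{"type":"number"},"force":{"type":"number"}},"required":["rows"]}

```bash
ls; mkdir -p pics; python3 - <<'E'
from workcell import *
import cv2
for n in("scene","top"):
    d=get_image(n); cv2.imwrite(f"pics/{n}0.png",d["img"][:,:,::-1])
    print(n,{k:(v if k!="img" else 0) for k,v in d.items()})
s=read_state()
print(s)
E
```

```text
pics
scene {'img': 0, 'fx': 384.2467829211431, 'fy': 384.2467829211431, 'cx': 315.4401295365784, 'cy': 194.56777156624884, 'origin': array([1.17882012, 0.74256451, 1.27981088]), 'attitude': array([[-0.76855576,  0.48817138, -0.41353445],
       [ 0.63977137,  0.59028369, -0.49219688],
       [ 0.00382621, -0.64284825, -0.765984  ]])}
top {'img': 0, 'fx': 409.10351249843626, 'fy': 409.10351249843626, 'cx': 318.30116731796164, 'cy': 195.3269292676956, 'origin': array([ 0.2374264 , -0.05270584,  1.82141819]), 'attitude': array([[-0.01883473, -0.98644933,  0.16298151],
       [-0.99975612,  0.02046149,  0.00830826],
       [-0.01153052, -0.16278528, -0.98659414]])}
{'time': 0.1, 'qpos': array([-1.41745948,  0.59201211,  0.04829116,  1.6096972 , -0.03332189,
        0.94272365, -0.03370098]), 'joint_vel': array([-1.96338927e-04, -1.78336190e-03, -5.03382931e-04, -3.48791956e-03,
       -9.16811261e-04,  1.27006288e-04, -4.93158296e-05]), 'tau': array([ 5.13255844e-03, -5.50001049e+01,  1.55320019e+00, -1.98826057e+01,
        9.67694650e-03,  3.79748322e-03, -8.81953497e-07]), 'position': array([0.17693809, 0.70230042, 0.23026473]), 'ee_rot': array([[-9.69709044e-01,  2.44262565e-01, -4.11204046e-04],
       [ 2.44262896e-01,  9.69706999e-01, -1.99363631e-03],
       [-8.82232784e-05, -2.03368905e-03, -9.99997928e-01]]), 'wrist_force': array([-0.79929888, -0.12105303, -0.67922413]), 'torque': array([-0.0232317 , -0.00281828, -0.02929252]), 'gripper_width': 0.9993177723554175}
```

View pics/scene0.png

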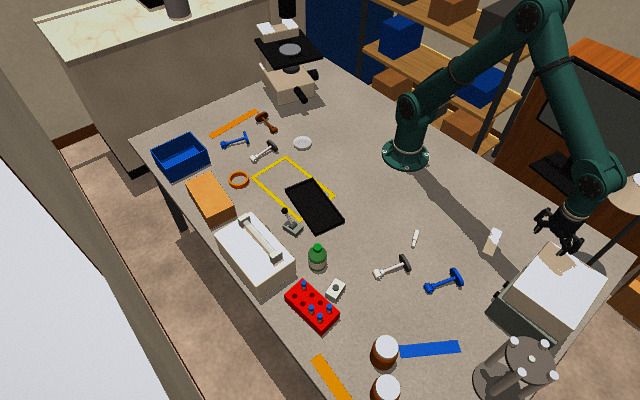

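View pics/top0.png

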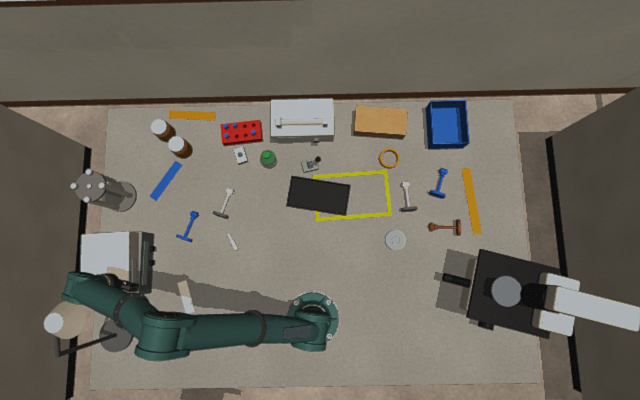

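The scene shows two real supports, grey foot with white head, at about (228,200) and (406,195) in top. The blue ones and the brown one are look-alikes. The tray is at (318,196), the outline around (352,195), the switch at (311,163) and the bottle at (268,158).

```bash
cat > h.py <<'E'
from workcell import *
import cv2, numpy as np
def ray(d,u,v):
    r=d["attitude"]@np.array([(u-d["cx"])/d["fx"],(v-d["cy"])/d["fy"],1]); return d["origin"],r
def px2w(d,u,v,z=0):
    o,r=ray(d,u,v); return o+r*(z-o[2])/r[2]
def w2px(d,p):
    c=d["attitude"].T@(np.asarray(p,float)-d["origin"]); return np.array([d["fx"]*c[0]/c[2]+d["cx"],d["fy"]*c[1]/c[2]+d["cy"]])
def crop(d,u0,v0,u1,v1,s,fn):
    c=d["img"][v0:v1,u0:u1,::-1]
    cv2.imwrite(fn,cv2.resize(c,None,fx=s,fy=s,interpolation=cv2.INTER_CUBIC))
def rect(d,mask,z):
    ys,xs=np.nonzero(mask); 
    P=np.array([px2w(d,x,y,z)[:2] for x,y in zip(xs,ys)])
    return P
E
python3 - <<'E'
from h import *
d=get_image("top"); crop(d,190,130,460,260,2.96,"pics/t1.png")
e=get_image("scene"); crop(e,150,90,450,310,2.6,"pics/s1.png")
np.save("top.npy",d["img"]);
E
```

```text
(no output)
```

View pics/t1.png

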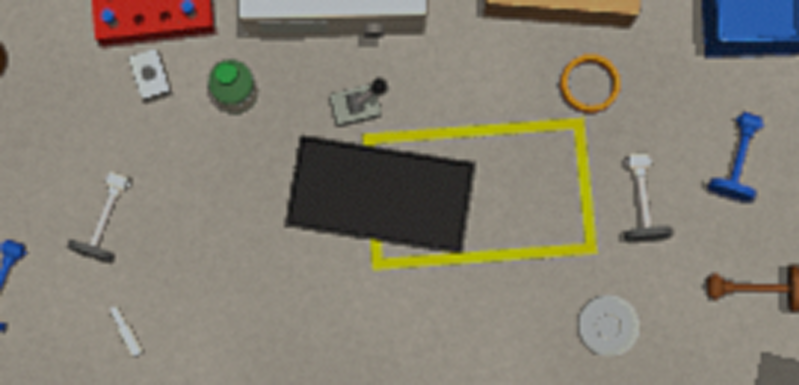

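View pics/s1.png

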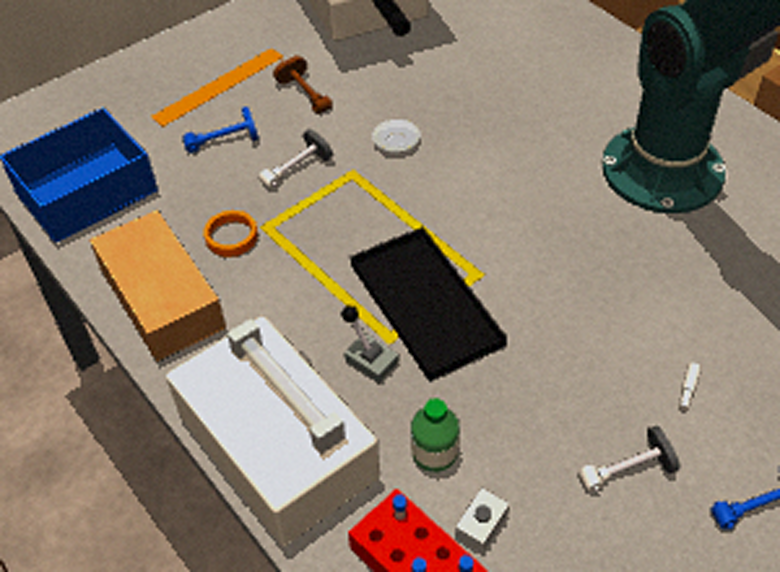

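```bash
cat >> h.py <<'E'
from scipy.optimize import least_squares, minimize
S=8
def model_mask(d,polys,shape):
    m=np.zeros(shape,np.uint8)
    for P in polys:
        q=np.array([(w2px(d,p)+0.5)*S*1.0 for p in P])
        m2=np.zeros(shape,np.uint8)
        cv2.fillPoly(m2,[np.round((q-0.5)*16/1).astype(np.int32)],255,shift=4); m|=m2
    return m
def tray_fit(d,x0,roi):
    u0,v0,u1,v1=roi
    g=d["img"][v0:v1,u0:u1].astype(int).max(2)
    obs=(g<62).astype(np.uint8)
    n,l,st,_=cv2.connectedComponentsWithStats(obs); k=1+np.argmax(st[1:,4]); obs=(l==k)
    obs=cv2.resize(obs.astype(np.uint8),None,fx=S,fy=S,interpolation=cv2.INTER_NEAREST)
    def mask(p):
        c,s=np.cos(p[2]),np.sin(p[2]); pts=[]
        for a,b in((-1,-1),(1,-1),(1,1),(-1,1)):
            for z in(0,.022):
                x,y=a*.07,b*.135
                pts.append((w2px(d,[p[0]+c*x-s*y,p[1]+s*x+c*y,z])+.5-[u0,v0])*S)
        hull=cv2.convexHull(np.array(pts,np.float32))
        m=np.zeros(obs.shape,np.uint8); cv2.fillConvexPoly(m,np.round(hull*16).astype(np.int32),1,shift=4); return m
    f=lambda p:float((mask([p[0]/100,p[1]/100,p[2]/10])!=obs).mean())*100
    p0=np.array(x0)*[100,100,10]
    r=minimize(f,p0,method="Nelder-Mead",options=dict(initial_simplex=[p0,p0+[2,0,0],p0+[0,2,0],p0+[0,0,1]],xatol=.005,fatol=1e-5))
    return r.x/[100,100,10],r.fun,obs.sum()/S/S
def outline_fit(d,x0):
    i=d["img"].astype(int); m=(i[:,:,0]>150)&(i[:,:,1]>130)&(i[:,:,2]<90)
    ys,xs=np.nonzero(m); P=np.array([px2w(d,x,y,0)[:2] for x,y in zip(xs,ys)])
    P=P[np.hypot(P[:,0]-x0[0],P[:,1]-x0[1])<.25]
    def f(p):
        c,s=np.cos(p[2]),np.sin(p[2]); q=(P-p[:2])@np.array([[c,-s],[s,c]])
        a=p[3]; h=np.abs(q)-[.088+a,.153+a]
        sd=np.where((h>0).all(1),np.hypot(*h.T),h.max(1)); return sd
    r=least_squares(f,[*x0,.005],loss="soft_l1",f_scale=.003); return r.x,np.sqrt(np.mean(r.fun**2)),len(P)
E
python3 - <<'E'
from h import *
for n,roi in(("top",(270,165,365,225)),("scene",(270,165,360,245))):
    d=get_image(n)
    print(n,"outline",outline_fit(d,[.53,-.2,0]))
    print(tray_fit(d,[.55,-.05,0.1],roi))
E
```

```text
top outline (array([ 0.53765831, -0.18667674,  0.05414303,  0.0095238 ]), np.float64(0.006692936967261752), 740)
(array([ 0.53804336, -0.03538767, -0.18558811]), np.float64(2.057839912280702), np.float64(1804.0))
scene outline (array([ 0.53595936, -0.18525871,  0.06050748,  0.01015754]), np.float64(0.011561644600670298), 642)
(array([ 0.53733684, -0.0338681 , -0.17918503]), np.float64(0.7734375), np.float64(1834.0))
```

```bash
python3 - <<'E'
from h import *
for n,roi,po,pt in(("top",(270,160,410,230),[.5377,-.1867,.0541],[.538,-.0354,-.1856]),("scene",(240,145,350,245),[.5360,-.1853,.0605],[.5373,-.0339,-.179])):
    d=get_image(n); im=cv2.resize(d["img"][:,:,::-1],None,fx=5,fy=5,interpolation=cv2.INTER_CUBIC).copy()
    def box(p,hx,hy,z,col):
        c,s=np.cos(p[2]),np.sin(p[2])
        q=[(w2px(d,[p[0]+c*a*hx-s*b*hy,p[1]+s*a*hx+c*b*hy,z])+.5)*5 for a,b in((-1,-1),(1,-1),(1,1),(-1,1))]
        cv2.polylines(im,[np.round(q).astype(int)],True,col,1)
    for P in ([.5377,-.1867,.0541],):
      box(P,.088,.153,0,(255,0,0))
      box(P,.088+.019,.153+.019,0,(255,0,0))
    box(pt,.07,.135,.022,(0,0,255))
    cv2.imwrite(f"pics/ov_{n}.png",im[roi[1]*5:roi[3]*5,roi[0]*5:roi[2]*5])
E
```

```text
(no output)
```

View pics/ov_top.png

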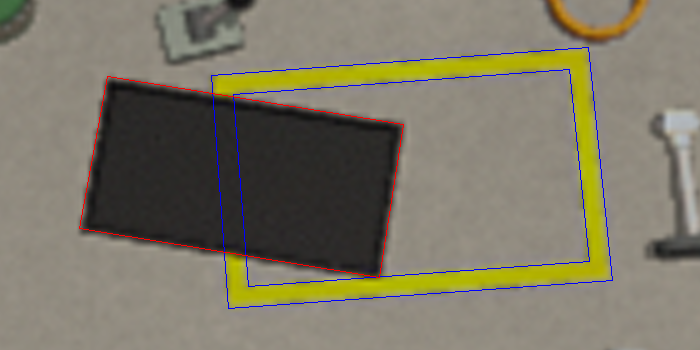

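View pics/ov_scene.png

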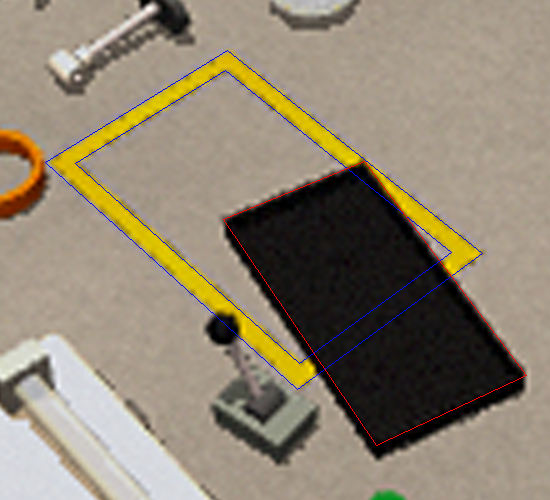

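Emit:
{"name": "move_arm", "arguments": {"rows": ".028 -.0278 0 -.05;.028 -.0278 0 -.05;.028 -.0278 0 -.05;.028 -.0278 0 -.05;.028 -.0278 0 -.05", "gripper": 0, "force": 20}}

```text
time: 0.82
position: [0.3182, 0.5627, 0.2315]
ee_rot: [[-0.878, 0.478, 0.0], [0.478, 0.878, 0.0], [-0.0, 0.0, -1.0]]
wrist_force: [1.4, -0.1, 0.8]
gripper_width: 1.001
```

Emit:
{"name": "move_arm", "arguments": {"rows": ".02 -.0278 0 -.05;.02 -.0278 0 -.05;.02 -.0278 0 -.05;.02 -.0278 0 -.05;.02 -.0278 0 -.05"}}

```text
time: 1.23
position: [0.4179, 0.4237, 0.2316]
ee_rot: [[-0.732, 0.681, 0.0], [0.681, 0.732, 0.0], [0.0, 0.001, -1.0]]
wrist_force: [0.8, 0.1, -0.3]
gripper_width: 0.999
```

Emit:
{"name": "move_arm", "arguments": {"rows": ".012 -.0278 0 -.05;.012 -.0278 0 -.05;.012 -.0278 0 -.05;.012 -.0278 0 -.05;.012 -.0278 0 -.05"}}

```text
time: 1.65
position: [0.4776, 0.2847, 0.2316]
ee_rot: [[-0.541, 0.841, 0.0], [0.841, 0.541, 0.0], [0.0, 0.001, -1.0]]
wrist_force: [0.2, 0.5, 0.5]
gripper_width: 1.003
```

Emit:
{"name": "move_arm", "arguments": {"rows": ".006 -.0278 0 -.05;.006 -.0278 0 -.05;.006 -.0278 0 -.05;.006 -.0278 0 -.05;.006 -.0278 0 -.05"}}

```text
time: 2.07
position: [0.5074, 0.1458, 0.2316]
ee_rot: [[-0.316, 0.949, 0.001], [0.949, 0.316, 0.0], [0.0, 0.001, -1.0]]
wrist_force: [0.9, -0.5, -0.4]
gripper_width: 1.002
```

Emit:
{"name": "move_arm", "arguments": {"rows": ".002 -.0278 0 -.05;.002 -.0278 0 -.05;.002 -.0278 0 -.05;.002 -.0278 0 -.05;.002 -.0278 0 -.05"}}

```text
time: 2.48
position: [0.5172, 0.0068, 0.2316]
ee_rot: [[-0.072, 0.997, 0.001], [0.997, 0.072, 0.0], [0.0, 0.001, -1.0]]
wrist_force: [0.6, 0.5, -1.6]
gripper_width: 1.001
```

Emit:
{"name": "move_arm", "arguments": {"rows": ".0005 -.0278 0 -.05;.0005 -.0278 0 -.05;.0005 -.0278 0 -.05;.0005 -.0278 0 -.05;.0005 -.0278 0 -.05"}}

```text
time: 2.9
position: [0.5197, -0.1322, 0.2316]
ee_rot: [[0.177, 0.984, 0.001], [0.984, -0.177, 0.0], [0.0, 0.001, -1.0]]
wrist_force: [-0.4, 0.0, -0.6]
gripper_width: 0.995
```

Emit:
{"name": "move_arm", "arguments": {"rows": "0 0 -.04 0;0 0 -.04 0;0 0 -.04 0;0 0 -.04 0;0 0 -.03 0"}}

```text
time: 3.32
position: [0.519, -0.1305, 0.0388]
ee_rot: [[0.175, 0.985, -0.002], [0.985, -0.175, 0.001], [0.0, -0.002, -1.0]]
wrist_force: [-0.3, 0.2, 0.0]
gripper_width: 0.998
```

```bash
python3 - <<'E'
from h import *
d=get_image("top"); crop(d,260,150,410,240,5,"pics/t2.png")
e=get_image("scene"); crop(e,240,110,390,250,4,"pics/s2.png")
E
```

```text
(no output)
```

View pics/s2.png

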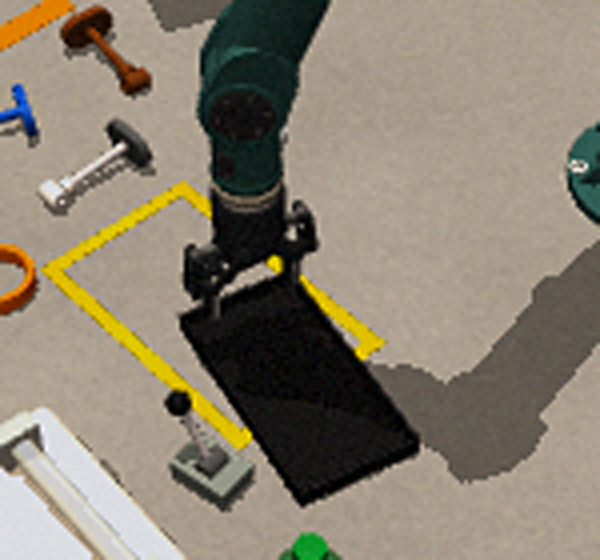

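Emit:
{"name": "move_arm", "arguments": {"rows": "0 0 -.01 0;0 0 -.008 0;0 0 -.004 0;0 0 -.003 0;0 0 0 0"}}

```text
time: 3.83
position: [0.5202, -0.131, 0.0169]
ee_rot: [[0.175, 0.985, 0.001], [0.985, -0.175, -0.0], [0.0, 0.001, -1.0]]
wrist_force: [1.0, -0.3, 0.2]
gripper_width: 1.003
```

Emit:
{"name": "move_arm", "arguments": {"rows": "0 0 -.003 0;0 0 -.003 0;0 0 -.002 0;0 0 0 0;0 0 0 0"}}

```text
time: 4.25
position: [0.5195, -0.1309, 0.0082]
ee_rot: [[0.175, 0.985, -0.0], [0.985, -0.175, 0.0], [0.0, -0.0, -1.0]]
wrist_force: [0.6, 0.3, -0.4]
gripper_width: 1.001
```

Emit:
{"name": "move_arm", "arguments": {"rows": "0 0 -.003 0;0 0 -.003 0;0 0 -.002 0;0 0 0 0"}}

```text
time: 4.58
position: [0.5193, -0.1309, -0.0002]
ee_rot: [[0.175, 0.985, -0.001], [0.985, -0.175, 0.0], [0.0, -0.001, -1.0]]
wrist_force: [-0.5, 0.1, -0.2]
gripper_width: 1.003
```

Emit:
{"name": "move_arm", "arguments": {"rows": "0 0 -.002 0;0 0 -.001 0;0 0 0 0"}}

```text
time: 4.83
position: [0.5195, -0.1309, -0.0029]
ee_rot: [[0.175, 0.985, -0.0], [0.985, -0.175, 0.0], [0.0, -0.0, -1.0]]
wrist_force: [0.5, -0.2, 0.0]
gripper_width: 0.999
```

```bash
python3 - <<'E'
from h import *
e=get_image("scene"); crop(e,260,150,350,220,8,"pics/s3.png")
E
```

```text
(no output)
```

View pics/s3.png

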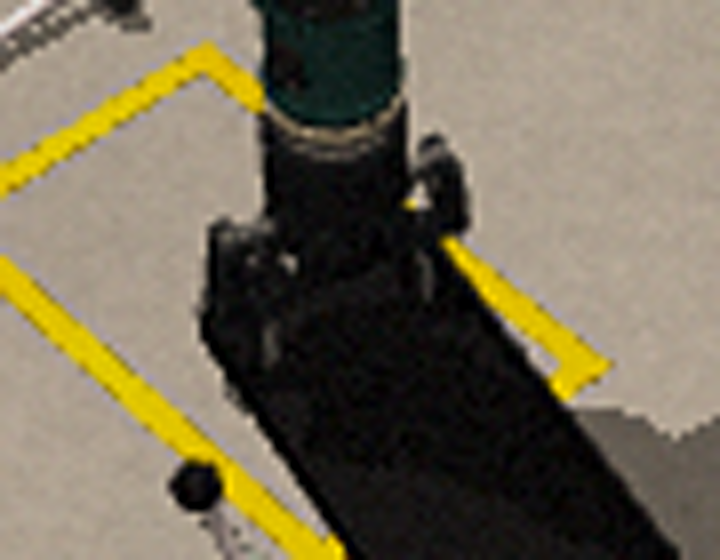

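Emit:
{"name": "move_arm", "arguments": {"rows": "-.0015 -.008 0 0;-.0010 -.006 0 0;-.0005 -.003 0 0;-.0005 -.0015 0 0;0 0 0 0"}}

```text
time: 5.3
position: [0.5158, -0.1505, -0.0026]
ee_rot: [[0.177, 0.984, 0.0], [0.984, -0.177, -0.0], [-0.0, 0.0, -1.0]]
wrist_force: [-0.3, 0.4, 0.1]
gripper_width: 1.001
```

Emit:
{"name": "move_arm", "arguments": {"rows": ".0007 -.004 0 .006;.0014 -.0078 0 .0116;.0014 -.0078 0 .0116;.0014 -.0078 0 .0116;.0014 -.0078 0 .0116"}}

```text
time: 5.72
position: [0.5223, -0.1851, -0.0028]
ee_rot: [[0.122, 0.993, -0.001], [0.993, -0.122, 0.001], [0.0, -0.001, -1.0]]
wrist_force: [-0.9, 1.9, -0.1]
gripper_width: 1.001
```

Emit:
{"name": "move_arm", "arguments": {"rows": ".0014 -.0078 0 .0116;.0014 -.0078 0 .0116;.0014 -.0078 0 .0116;.0014 -.0078 0 .0116;.0014 -.0078 0 .0116"}}

```text
time: 6.13
position: [0.5294, -0.2246, -0.0028]
ee_rot: [[0.065, 0.998, -0.0], [0.998, -0.065, -0.0], [-0.0, -0.0, -1.0]]
wrist_force: [-0.0, 2.1, -0.8]
gripper_width: 1.0
```

Emit:
{"name": "move_arm", "arguments": {"rows": ".0014 -.0078 0 .0116;.0014 -.0078 0 .0116;.0014 -.0078 0 .0116;.0014 -.0078 0 .0116;.0007 -.004 0 .006"}}

```text
time: 6.55
position: [0.5359, -0.2608, -0.0026]
ee_rot: [[0.013, 1.0, 0.001], [1.0, -0.013, -0.001], [-0.001, 0.001, -1.0]]
wrist_force: [0.5, 2.2, -1.0]
gripper_width: 0.999
```

```bash
python3 - <<'E'
from h import *
d=get_image("top");crop(d,260,150,410,240,5,"pics/t4.png")
e=get_image("scene"); crop(e,240,110,390,250,4,"pics/s4.png")
E
```

```text
(no output)
```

View pics/s4.png

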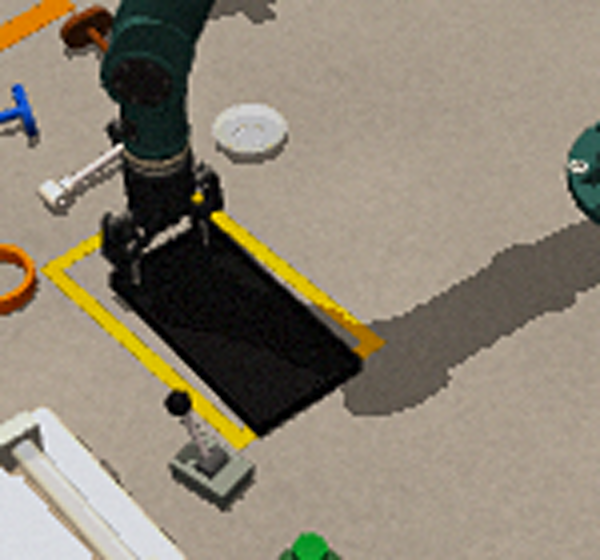

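View pics/t4.png

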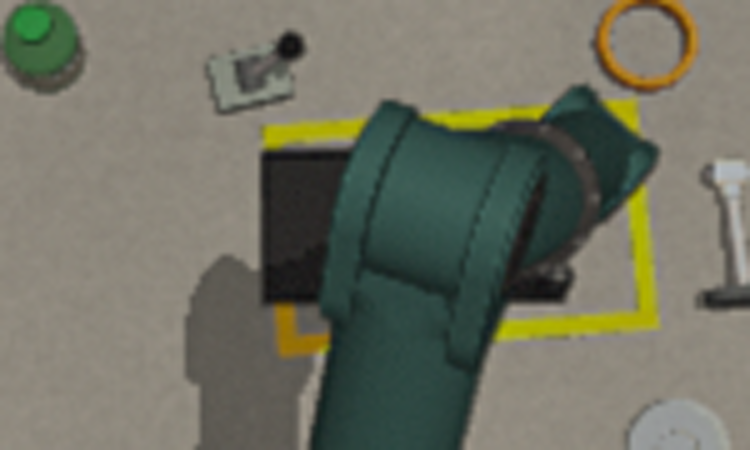

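Emit:
{"name": "move_arm", "arguments": {"rows": ".0012 -.0075 0 .0116;.0013 -.008 0 .0116;.0013 -.008 0 .0116;.0013 -.008 0 .0116;.001 -.006 0 .0116"}}

```text
time: 7.07
position: [0.5419, -0.298, -0.0026]
ee_rot: [[-0.045, 0.999, 0.0], [0.999, 0.045, -0.001], [-0.001, 0.0, -1.0]]
wrist_force: [-0.2, 1.9, 0.2]
gripper_width: 1.0
```

Emit:
{"name": "move_arm", "arguments": {"rows": ".0007 -.004 0 .009;.0004 -.002 0 .003;0 0 0 0;0 .01 0 0;0 .002 0 0"}}

```text
time: 7.48
position: [0.5429, -0.2889, -0.0027]
ee_rot: [[-0.058, 0.998, -0.0], [0.998, 0.058, 0.001], [0.001, -0.0, -1.0]]
wrist_force: [0.5, 0.6, -0.3]
gripper_width: 1.001
```

Emit:
{"name": "move_arm", "arguments": {"rows": "0 0 .02 0;0 0 .04 0;0 0 .04 0;0 0 .04 0;0 .04 0.01 0"}}

```text
time: 7.9
position: [0.5459, -0.2617, 0.1546]
ee_rot: [[-0.046, 0.999, 0.013], [0.999, 0.046, -0.014], [-0.014, 0.013, -1.0]]
wrist_force: [1.9, -1.6, 1.4]
gripper_width: 1.001
```

```bash
python3 - <<'E'
from h import *
for n,roi in(("top",(290,165,405,225)),("scene",(240,135,350,235))):
    d=get_image(n); crop(d,*roi,6,f"pics/{n}5.png")
    print(n,"outline",outline_fit(d,[.5365,-.186,.056]))
    print(tray_fit(d,[.5365,-.186,0.056],roi))
E
```

```text
top outline (array([ 0.53777384, -0.18685751,  0.05302972,  0.00950414]), np.float64(0.0049330097313392265), 462)
(array([ 0.53701039, -0.18539133,  0.04500306]), np.float64(16.609601449275363), np.float64(1583.0))
scene outline (array([ 0.5364692 , -0.18614647,  0.06108733,  0.01005957]), np.float64(0.010871847803355877), 716)
(array([ 0.53554233, -0.18387636,  0.05576599]), np.float64(0.4498579545454545), np.float64(1645.0))
```

View pics/scene5.png

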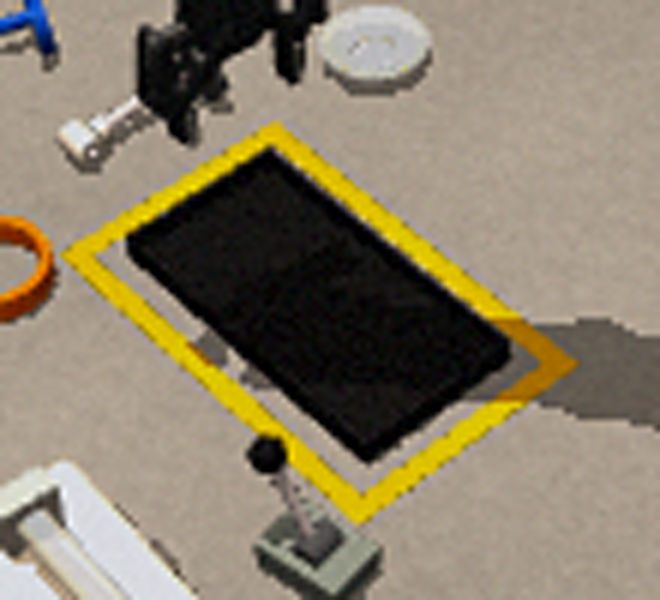

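View pics/top5.png

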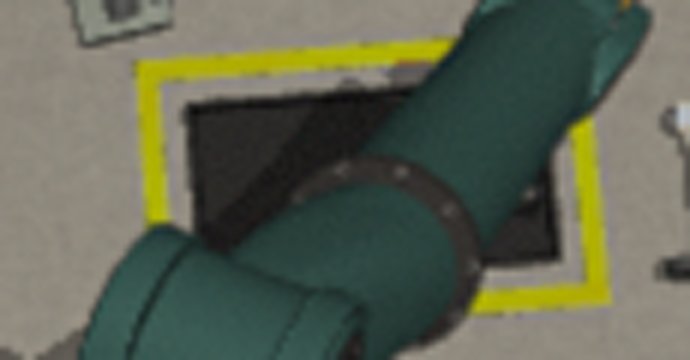

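Emit:
{"name": "move_arm", "arguments": {"rows": "0 .04 .01 0;0 .04 .01 0;0 .04 .01 0;0 .04 .01 0;0 .04 .01 0"}}

```text
time: 8.42
position: [0.5423, -0.0482, 0.1977]
ee_rot: [[-0.057, 0.998, 0.0], [0.998, 0.057, -0.0], [-0.0, 0.0, -1.0]]
wrist_force: [1.8, 0.2, -0.3]
gripper_width: 1.0
```

```bash
python3 - <<'E'
from h import *
d=get_image("top");e=get_image("scene")
a=lambda d,u0,v0,w,h,s:cv2.resize(d["img"][v0:v0+h,u0:u0+w,::-1],None,fx=s,fy=s,interpolation=cv2.INTER_CUBIC)
A=np.hstack([a(d,390,170,40,50,10),a(e,240,130,40,50,10)]);cv2.imwrite("pics/A.png",A)
A=np.hstack([a(d,205,180,40,50,10),a(e,370,245,40,50,10)]);cv2.imwrite("pics/B.png",A)
print(tray_fit(e,[.5365,-.186,0.056],(240,135,350,235)))
E
```

```text
(array([ 0.53538014, -0.18402973,  0.04916428]), np.float64(5.7580965909090915), np.float64(2222.0))
```

View pics/A.png

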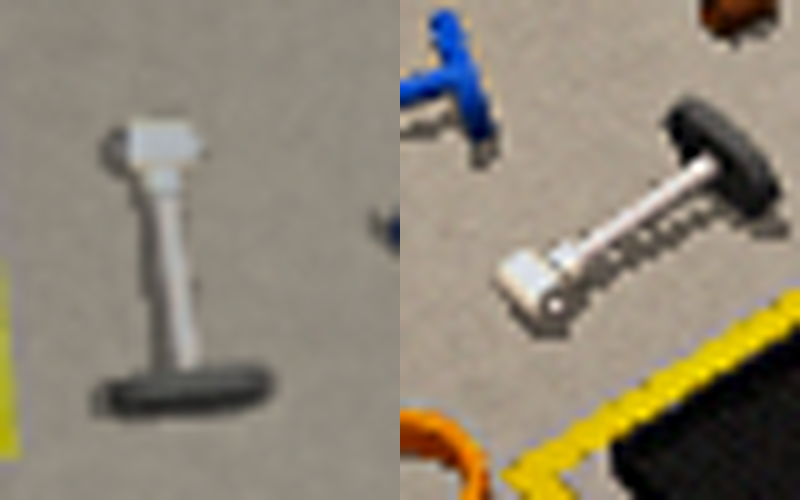

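View pics/B.png

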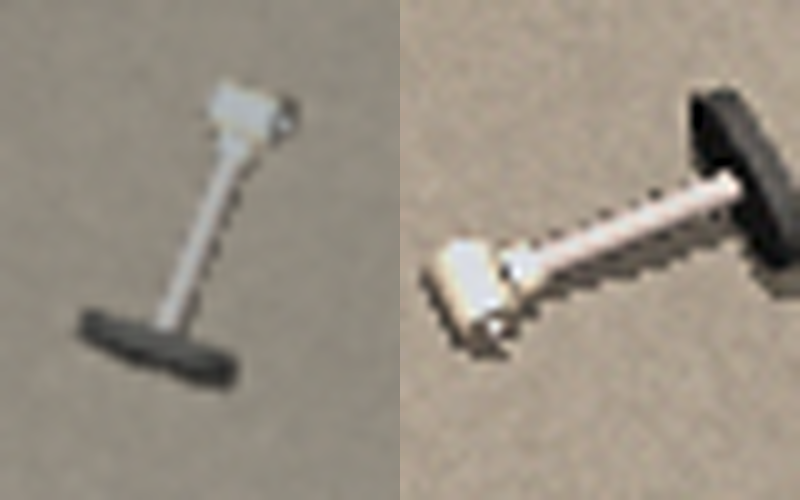

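```bash
cat >> h.py <<'E'
def stand_pts(x,y,yaw,t=.1013,zp=.013):
    """yaw: direction (horizontal) from pin to foot. returns white hulls, dark hull (3D)"""
    a=np.array([np.cos(yaw)*np.cos(t),np.sin(yaw)*np.cos(t),np.sin(t)]); p=np.array([-np.sin(yaw),np.cos(yaw),0]); q=np.cross(a,p); o=np.array([x,y,zp])
    th=np.linspace(0,2*np.pi,16,endpoint=False)
    head=[o+p*s*.015+.013*(a*np.cos(k)+q*np.sin(k)) for s in(-1,1) for k in th]
    post=[o+a*l+.0065*(p*np.cos(k)+q*np.sin(k)) for l in(0,.108) for k in th]
    foot=[o+a*l+q*.024*np.cos(k)+p*(.024*np.sin(k)+.012*np.sign(np.sin(k))) for l in(.108,.12) for k in th]
    return [head,post],[foot]
def stand_fit(views,x0,wh=150,dk=75):
    ims=[]
    for d in views:
        c=w2px(d,[x0[0],x0[1],.02]); u0,v0=(c-38).astype(int); u0=max(u0,0);v0=max(v0,0)
        im=d["img"][v0:v0+76,u0:u0+76].astype(np.uint8)
        im=cv2.resize(im,None,fx=4,fy=4,interpolation=cv2.INTER_LINEAR).astype(int)
        ims.append((d,u0,v0,im))
    def rast(d,u0,v0,sh,hulls):
        m=np.zeros(sh,np.uint8)
        for H in hulls:
            q=np.array([(w2px(d,p)+.5-[u0,v0])*4 for p in H],np.float32)
            cv2.fillConvexPoly(m,np.round((cv2.convexHull(q)-.5)*16).astype(np.int32),1,shift=4)
        return m.astype(bool)
    def f(p,show=None):
        x=x0+np.array(p)*[.01,.01,.1]; W,D=stand_pts(*x); s=0
        for i,(d,u0,v0,im) in enumerate(ims):
            mw=rast(d,u0,v0,im.shape[:2],W); md=rast(d,u0,v0,im.shape[:2],D)
            near=cv2.dilate((mw|md).astype(np.uint8),np.ones((25,25)))>0
            ow=im.min(2)>wh; od=(im.max(2)<dk)
            if show: 
                v=im.astype(np.uint8)[:,:,::-1].copy()
                for m,c in((mw,(0,0,255)),(md,(255,0,0))):
                    cs,_=cv2.findContours(m.astype(np.uint8),cv2.RETR_EXTERNAL,cv2.CHAIN_APPROX_NONE); cv2.drawContours(v,cs,-1,c,1)
                show.append(v)
            s+=((mw&~md!=ow)&near).sum()+((md!=od)&near&~mw).sum()
        return s/1000.
    r=minimize(f,[0,0,0],method="Nelder-Mead",options=dict(initial_simplex=[[0,0,0],[1.2,0,0],[0,1.2,0],[0,0,1.5]],xatol=.01,fatol=1e-4))
    r=minimize(f,r.x,method="Nelder-Mead",options=dict(initial_simplex=[r.x,r.x+[.5,0,0],r.x+[0,.5,0],r.x+[0,0,.6]],xatol=.01,fatol=1e-4))
    sh=[]; f(r.x,sh); return x0+r.x*[.01,.01,.1],r.fun,np.hstack(sh)
E
python3 - <<'E'
from h import *
d=get_image("top");e=get_image("scene")
for n,hp,fp,he,fe in(("A",(405.8,183.9),(408,209),(253.2,157.3),(271.7,145.2)),("B",(229,190.5),(220.8,214.5),(376,274),(404.5,262))):
    a=px2w(d,*hp,.013);b=px2w(d,*fp,.025);print(a,b,np.linalg.norm(a-b)); a2=px2w(e,*he,.013);b2=px2w(e,*fe,.025); print(a2,b2)
    x0=np.array([a[0],a[1],np.arctan2(b[1]-a[1],b[0]-a[0])])
    for v in([d,e],[d],[e]):
        x,fv,im=stand_fit(v,x0); print(n,len(v),x.round(4),fv)
        if len(v)==2: cv2.imwrite(f"pics/fit{n}.png",im)
E
```

```text
[ 0.58001327 -0.43126635  0.013     ] [ 0.46480067 -0.43239796  0.025     ] 0.11584137079892406
[ 0.57372016 -0.4321901   0.013     ] [ 0.46543905 -0.43340937  0.025     ]Traceback (most recent call last):
  File "<stdin>", line 7, in <module>
  File "h.py", line 88, in stand_fit
    sh=[]; f(r.x,sh); return x0+r.x*[.01,.01,.1],r.fun,np.hstack(sh)
                                                       ~~~~~~~~~^^^^
    return _nx.concatenate(arrs, 1, dtype=dtype, casting=casting)
           ~~~~~~~~~~~~~~~^^^^^^^^^^^^^^^^^^^^^^^^^^^^^^^^^^^^^^^
ValueError: need at least one array to concatenate
```

Empty list is falsy; fix.

```bash
sed -i 's/if show: /if show is not None: /' h.py
cat > fit.py <<'E'
from h import *
import sys
d=get_image("top");e=get_image("scene")
for n,hp,fp in(("A",(405.8,183.9),(408,209)),("B",(229,190.5),(220.8,214.5))):
    if len(sys.argv)>1 and n not in sys.argv[1]: continue
    a=px2w(d,*hp,.013);b=px2w(d,*fp,.025)
    x0=np.array([a[0],a[1],np.arctan2(b[1]-a[1],b[0]-a[0])])
    for v in([d,e],[d],[e]):
        x,fv,im=stand_fit(v,x0); print(n,len(v),x.round(4),fv)
        if len(v)==2: cv2.imwrite(f"pics/fit{n}.png",im)
E
python3 fit.py
```

```text
A 2 [ 0.5795 -0.4336 -3.1503] 2.281
A 1 [ 0.5802 -0.4299 -3.1038] 1.28
A 1 [ 0.5798 -0.4354 -3.1712] 0.976
B 2 [0.5637 0.3604 2.7863] 3.173
B 1 [0.566  0.3633 2.8332] 1.429
B 1 [0.5636 0.3594 2.7779] 1.724
```

View pics/fitA.png

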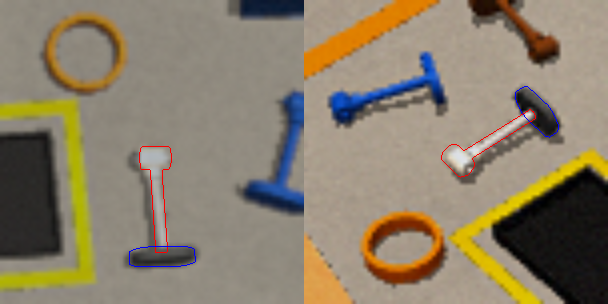

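View pics/fitB.png

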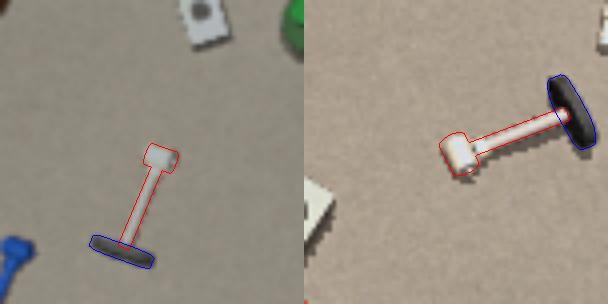

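Emit:
{"name": "move_arm", "arguments": {"rows": "0 -.03 0 -.11;.004 -.038 0 -.11;.004 -.038 0 -.11;.004 -.038 0 -.11;.004 -.038 0 -.11", "gripper": 0.35}}

```text
time: 9.13
position: [0.5575, -0.2366, 0.1971]
ee_rot: [[0.481, 0.876, -0.001], [0.876, -0.481, -0.001], [-0.001, -0.0, -1.0]]
wrist_force: [0.6, 0.4, 0.1]
gripper_width: 0.65
```

Emit:
{"name": "move_arm", "arguments": {"rows": ".004 -.038 0 -.11;.004 -.038 0 -.11;.004 -.038 0 -.11;.004 -.038 0 -.11;.004 -.038 0 -.11"}}

```text
time: 9.55
position: [0.5767, -0.4267, 0.1968]
ee_rot: [[0.869, 0.495, -0.001], [0.495, -0.869, -0.001], [-0.001, -0.0, -1.0]]
wrist_force: [0.9, 0.5, 0.3]
gripper_width: 0.647
```

Emit:
{"name": "move_arm", "arguments": {"rows": ".001 -.01 0 -.11;0 0 0 -.11;0 0 0 -.11;0 0 0 -.11;0 0 0 0"}}

```text
time: 9.97
position: [0.5778, -0.4347, 0.1964]
ee_rot: [[0.997, 0.082, -0.002], [0.082, -0.997, -0.001], [-0.002, 0.001, -1.0]]
wrist_force: [0.4, -0.6, -0.2]
gripper_width: 0.649
```

```bash
python3 - <<'E'
from h import *
s=read_state(); print(s["time"],s["position"],np.arctan2(s["ee_rot"][1,1],s["ee_rot"][0,1]),s["qpos"].round(2),s["gripper_width"])
E
```

```text
9.9667 [ 0.57782423 -0.43466933  0.19635452] -1.4889144608239915 [ 0.12  0.75  0.78  1.66 -0.61  0.99 -0.38] 0.6490896399044956
```

Emit:
{"name": "move_arm", "arguments": {"rows": ".001 .001 -.035 -.05;0 0 -.04 -.04;0 0 -.04 0;0 0 -.02 0;0 0 0 0"}}

```text
time: 10.38
position: [0.5769, -0.4291, 0.0561]
ee_rot: [[1.0, -0.002, -0.008], [-0.002, -1.0, 0.007], [-0.008, -0.007, -1.0]]
wrist_force: [-0.1, 0.1, -0.6]
gripper_width: 0.649
```

```bash
python3 - <<'E'
from h import *
e=get_image("scene"); crop(e,235,120,300,180,9,"pics/s6.png")
s=read_state(); print(s["time"],s["position"],np.arctan2(s["ee_rot"][1,1],s["ee_rot"][0,1]),s["qpos"].round(2),s["gripper_width"])
for z in(.013,): print(w2px(e,[.5795,-.433,z]))
E
```

```text
10.4333 [ 0.57838031 -0.43097885  0.0594446 ] -1.5730398411406645 [ 0.17  0.9   0.67  1.73 -0.75  0.8  -0.36] 0.6491371630292786
[252.0702585  157.75984719]
```

View pics/s6.png

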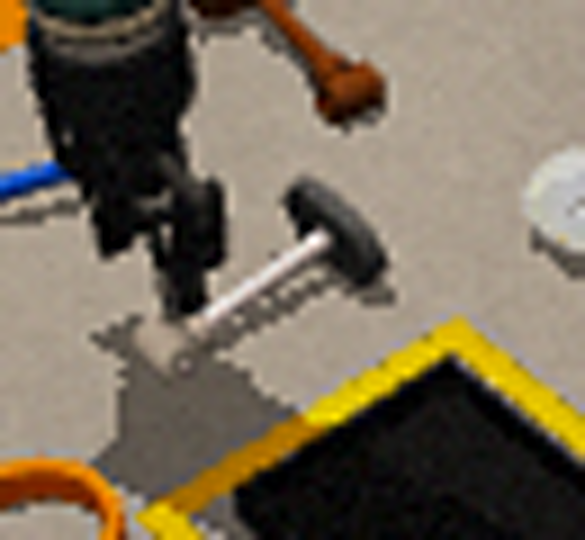

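Emit:
{"name": "move_arm", "arguments": {"rows": "0 0 -.02 0;0 0 -.015 0;0 0 -.005 0;0 0 0 0;0 0 0 0"}}

```text
time: 10.85
position: [0.5811, -0.4319, 0.0232]
ee_rot: [[1.0, -0.002, 0.001], [-0.002, -1.0, -0.001], [0.001, 0.001, -1.0]]
wrist_force: [-0.7, -0.6, -0.1]
gripper_width: 0.653
```

Emit:
{"name": "move_arm", "arguments": {"rows": "-.001 -.001 -.01 0;0 0 -.006 0;0 0 -.003 0;0 0 0 0;0 0 0 0"}}

```text
time: 11.27
position: [0.5798, -0.4322, 0.003]
ee_rot: [[1.0, -0.002, -0.0], [-0.002, -1.0, 0.0], [-0.0, -0.0, -1.0]]
wrist_force: [-0.3, 0.4, 0.3]
gripper_width: 0.651
```

Emit:
{"name": "move_arm", "arguments": {"rows": "0 0 -.002 0;0 0 0 0"}}

```text
time: 11.43
position: [0.58, -0.4324, 0.0012]
ee_rot: [[1.0, -0.002, -0.0], [-0.002, -1.0, -0.0], [-0.0, 0.0, -1.0]]
wrist_force: [-1.3, 0.0, -0.2]
gripper_width: 0.646
```

Emit:
{"name": "move_arm", "arguments": {"rows": "0 0 0 0;0 0 0 0;0 0 0 0;0 0 0 0;0 0 0 0", "gripper": 1, "force": 80}}

```text
time: 11.85
position: [0.5801, -0.4324, 0.002]
ee_rot: [[1.0, -0.003, 0.001], [-0.003, -1.0, 0.0], [0.001, -0.0, -1.0]]
wrist_force: [-0.4, 0.9, 4.6]
gripper_width: 0.421
```

Emit:
{"name": "move_arm", "arguments": {"rows": "0 0 .002 0;0 0 .004 0;0 0 .006 0;0 0 .008 0;0 0 .01 0"}}

```text
time: 12.27
position: [0.5796, -0.4318, 0.0312]
ee_rot: [[1.0, -0.003, -0.001], [-0.003, -1.0, 0.001], [-0.001, -0.001, -1.0]]
wrist_force: [1.4, -0.8, -3.1]
gripper_width: 0.421
```

```bash
python3 - <<'E'
from h import *
e=get_image("scene"); crop(e,235,120,300,180,9,"pics/s7.png")
E
```

View pics/s7.png

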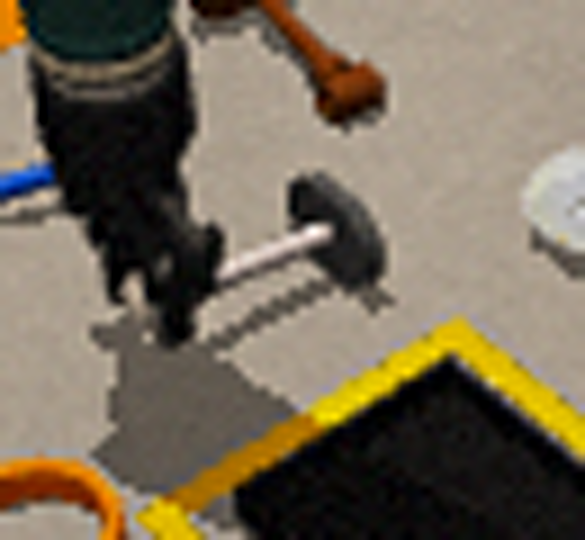

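Emit:
{"name": "move_arm", "arguments": {"rows": "0 0 .02 0;0 0 .03 0;0 0 .03 0;0 0 .025 0;0 0 .011 0"}}

```text
time: 12.73
position: [0.5812, -0.4344, 0.1519]
ee_rot: [[1.0, -0.003, 0.005], [-0.003, -1.0, -0.004], [0.005, 0.004, -1.0]]
wrist_force: [-0.0, -1.1, -1.5]
gripper_width: 0.426
```

Emit:
{"name": "move_arm", "arguments": {"rows": "0 0 0 0;0 0 0 0;0 0 0 0", "force": 20}}

```text
time: 12.98
position: [0.5794, -0.4309, 0.1453]
ee_rot: [[1.0, -0.002, -0.002], [-0.002, -1.0, 0.003], [-0.002, -0.003, -1.0]]
wrist_force: [-0.1, -0.2, -2.7]
gripper_width: 0.426
```

```bash
cat > look.py <<'E'
from h import *
import sys
n=sys.argv[1]; u0,v0,u1,v1=map(int,sys.argv[2:6]); e=get_image(n); crop(e,u0,v0,u1,v1,float(sys.argv[6]),sys.argv[7])
s=read_state(); print(s["time"],s["position"].round(4),np.arctan2(s["ee_rot"][1,1],s["ee_rot"][0,1]).round(4),s["qpos"].round(2),s["gripper_width"],s["wrist_force"].round(1))
E
python3 look.py scene 220 80 310 170 7 pics/s8.png
```

```text
13.0333 [ 0.5792 -0.4308  0.1449] -1.573 [ 0.13  0.81  0.75  1.69 -0.67  0.92 -0.42] 0.42751810544621816 [-0.5  0.9 -2.5]
```

View pics/s8.png

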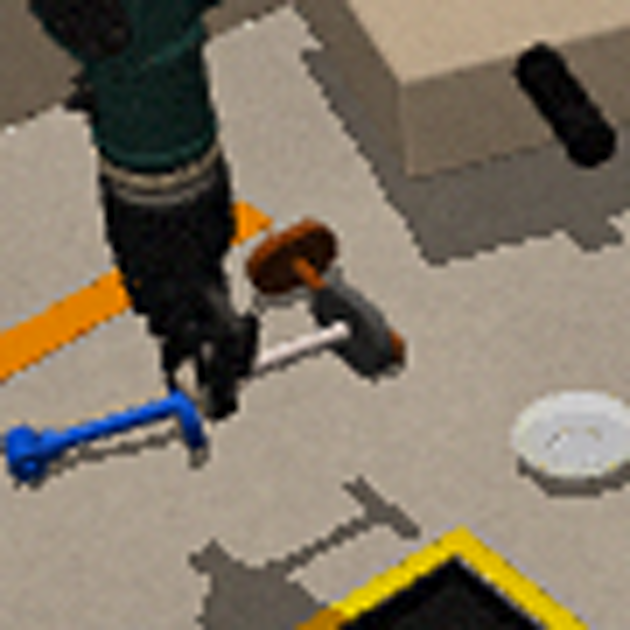

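Emit:
{"name": "move_arm", "arguments": {"rows": "0 0 0 0;0 0 0 0;0 0 0 0;0 0 0 0;0 0 0 0"}}

```text
time: 13.45
position: [0.5798, -0.4324, 0.147]
ee_rot: [[1.0, -0.003, -0.0], [-0.003, -1.0, 0.0], [-0.0, -0.0, -1.0]]
wrist_force: [-0.4, 0.1, -1.5]
gripper_width: 0.421
```

```bash
python3 look.py scene 220 80 310 170 7 pics/s9.png
```

```text
13.5 [ 0.5799 -0.4324  0.1472] -1.5732 [ 0.13  0.81  0.76  1.69 -0.67  0.92 -0.42] 0.42535316247340876 [ 0.6 -0.6 -1.7]
```

View pics/s9.png

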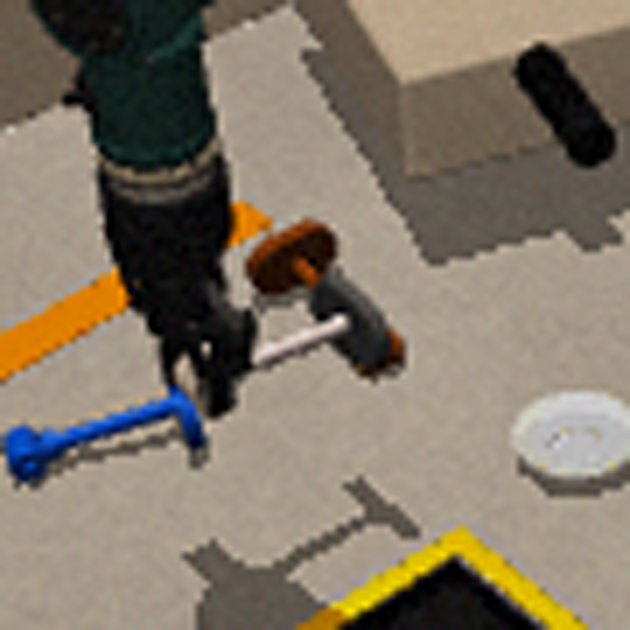

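Emit:
{"name": "move_arm", "arguments": {"rows": "0 0 0 0;0 0 0 0;0 0 0 0;0 0 0 0", "gripper": 1, "force": 20}}

```text
time: 13.83
position: [0.58, -0.4324, 0.1474]
ee_rot: [[1.0, -0.002, 0.0], [-0.002, -1.0, -0.0], [0.0, 0.0, -1.0]]
wrist_force: [0.6, 0.2, -1.9]
gripper_width: 0.427
```

```bash
python3 look.py scene 220 80 310 170 7 pics/s10.png
```

```text
13.8833 [ 0.5799 -0.4324  0.1473] -1.5732 [ 0.13  0.81  0.76  1.69 -0.67  0.92 -0.42] 0.4203037325495225 [-0.4 -0.3 -1.9]
```

View pics/s10.png

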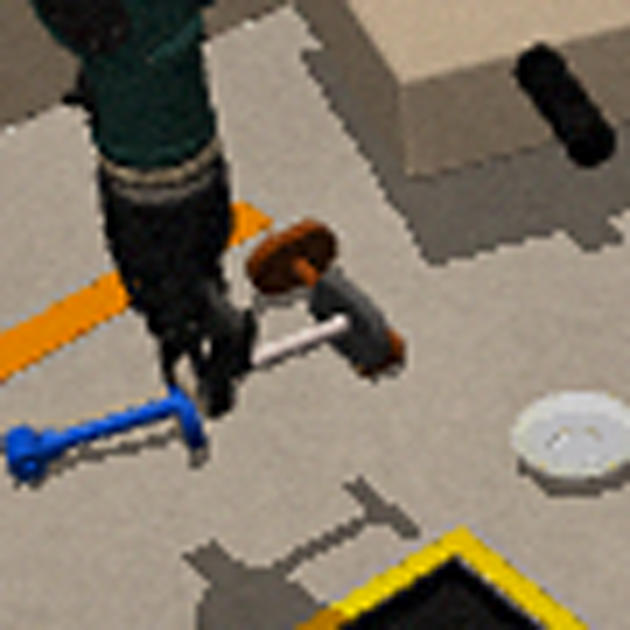

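Emit:
{"name": "move_arm", "arguments": {"rows": "0 0 0 0;0 0 0 0;0 0 0 0", "force": 8}}

```text
time: 14.13
position: [0.5799, -0.4323, 0.1473]
ee_rot: [[1.0, -0.002, -0.0], [-0.002, -1.0, 0.0], [-0.0, -0.0, -1.0]]
wrist_force: [-0.5, 0.2, -2.0]
gripper_width: 0.426
```

```bash
python3 look.py scene 220 80 310 170 7 pics/s11.png
```

```text
14.1833 [ 0.5799 -0.4324  0.1473] -1.5732 [ 0.13  0.81  0.76  1.69 -0.67  0.92 -0.42] 0.4328905315100037 [ 0.   0.  -1.9]
```

View pics/s11.png

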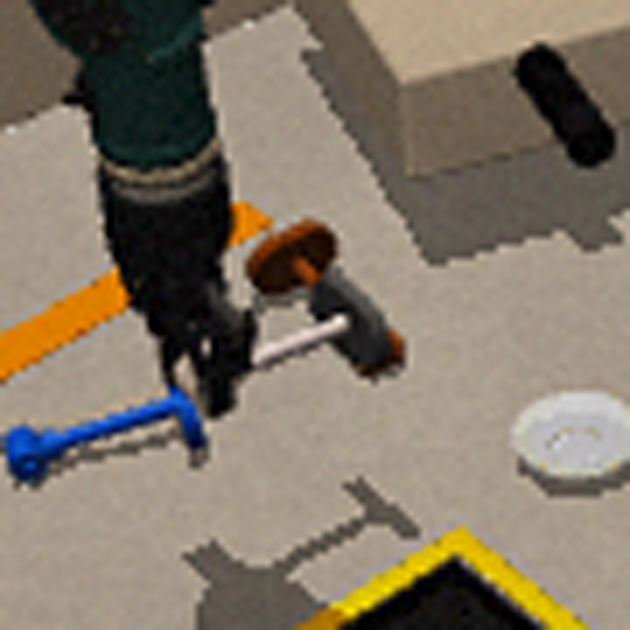

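Emit:
{"name": "move_arm", "arguments": {"rows": "0 0 0 0;0 0 0 0;0 0 0 0", "gripper": 0.68, "force": 20}}

```text
time: 14.43
position: [0.5799, -0.4324, 0.1473]
ee_rot: [[1.0, -0.002, -0.0], [-0.002, -1.0, 0.0], [-0.0, -0.0, -1.0]]
wrist_force: [0.3, 0.2, -2.8]
gripper_width: 0.431
```

```bash
python3 look.py scene 220 80 310 170 4 pics/s12.png
```

```text
14.4833 [ 0.5799 -0.4324  0.1473] -1.5732 [ 0.13  0.81  0.76  1.69 -0.67  0.92 -0.42] 0.42463995977093383 [-0.6  0.2 -2. ]
```

View pics/s12.png

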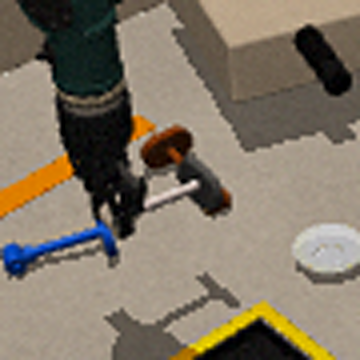

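Emit:
{"name": "move_arm", "arguments": {"rows": "0 0 0 0;0 0 0 0;0 0 0 0", "gripper": 0.62}}

```text
time: 14.73
position: [0.5799, -0.4323, 0.1473]
ee_rot: [[1.0, -0.002, -0.0], [-0.002, -1.0, 0.0], [-0.0, -0.0, -1.0]]
wrist_force: [0.5, 1.0, -1.2]
gripper_width: 0.421
```

```bash
python3 look.py scene 220 80 310 170 4 pics/s13.png
```

```text
14.7833 [ 0.5799 -0.4324  0.1473] -1.5731 [ 0.13  0.81  0.76  1.69 -0.67  0.92 -0.42] 0.4290334689528546 [ 0.5 -0.1 -2.1]
```

View pics/s13.png

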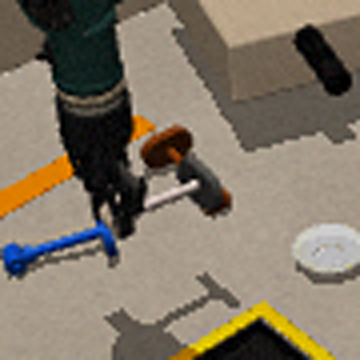

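Emit:
{"name": "move_arm", "arguments": {"rows": "0 0 0 0;0 0 0 0", "gripper": 0.6}}

```text
time: 14.95
position: [0.5799, -0.4324, 0.1473]
ee_rot: [[1.0, -0.002, -0.0], [-0.002, -1.0, -0.0], [-0.0, 0.0, -1.0]]
wrist_force: [-0.6, 0.2, -1.6]
gripper_width: 0.423
```

```bash
python3 look.py scene 220 80 310 170 4 pics/s14.png
```

```text
15.0 [ 0.5799 -0.4324  0.1473] -1.5732 [ 0.13  0.81  0.76  1.69 -0.67  0.92 -0.42] 0.42595067697854916 [-0.  -0.  -2.3]
```

View pics/s14.png

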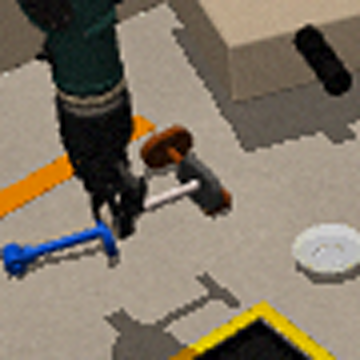

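Emit:
{"name": "move_arm", "arguments": {"rows": "0 0 -.01 0;0 0 -.01 0;0 0 -.006 0;0 0 0 0", "gripper": 0.585}}

```text
time: 15.33
position: [0.579, -0.4308, 0.1185]
ee_rot: [[1.0, -0.002, -0.003], [-0.002, -1.0, 0.003], [-0.003, -0.003, -1.0]]
wrist_force: [0.1, -0.2, -2.7]
gripper_width: 0.422
```

```bash
python3 look.py scene 220 80 310 170 4 pics/s15.png
```

```text
15.3833 [ 0.5792 -0.4313  0.1194] -1.5732 [ 0.14  0.84  0.73  1.71 -0.7   0.88 -0.4 ] 0.4296182898697693 [ 0.8 -0.2 -2. ]
```

View pics/s15.png

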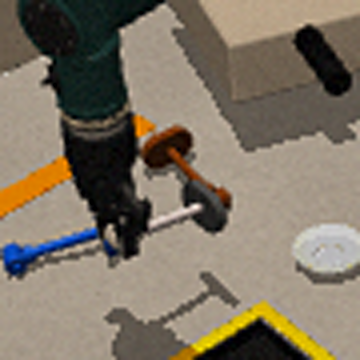

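Emit:
{"name": "move_arm", "arguments": {"rows": "0 0 0 0;0 0 0 0", "gripper": 0.575}}

```text
time: 15.55
position: [0.58, -0.4328, 0.1215]
ee_rot: [[1.0, -0.002, 0.0], [-0.002, -1.0, -0.001], [0.0, 0.001, -1.0]]
wrist_force: [0.2, 0.1, -2.4]
gripper_width: 0.43
```

Emit:
{"name": "move_arm", "arguments": {"rows": "0 0 0 0;0 0 0 0", "gripper": 0.57}}

```text
time: 15.72
position: [0.5801, -0.4327, 0.1218]
ee_rot: [[1.0, -0.002, 0.001], [-0.002, -1.0, -0.001], [0.001, 0.001, -1.0]]
wrist_force: [-1.0, -0.5, -3.1]
gripper_width: 0.434
```

```bash
python3 look.py scene 220 80 310 170 4 pics/s16.png
```

```text
15.7667 [ 0.5801 -0.4326  0.1218] -1.5732 [ 0.14  0.83  0.73  1.7  -0.7   0.88 -0.4 ] 0.4307890596803967 [-0.6  0.4 -1.5]
```

View pics/s16.png

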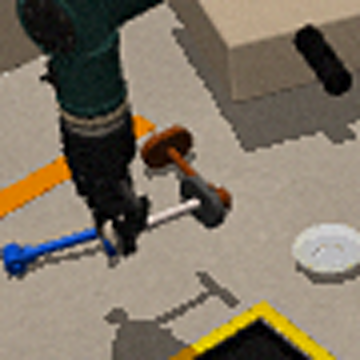

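Emit:
{"name": "move_arm", "arguments": {"rows": "0 0 0 0;0 0 0 0;0 0 0 0", "gripper": 0.56}}

```text
time: 16.02
position: [0.58, -0.4324, 0.1214]
ee_rot: [[1.0, -0.002, 0.0], [-0.002, -1.0, -0.0], [0.0, 0.0, -1.0]]
wrist_force: [-0.5, -0.1, -1.8]
gripper_width: 0.441
```

```bash
python3 look.py scene 220 80 310 170 4 pics/s17.png
```

```text
16.0667 [ 0.5799 -0.4323  0.1214] -1.5731 [ 0.14  0.83  0.73  1.71 -0.7   0.88 -0.4 ] 0.4417289119664836 [ 0.3 -0.4 -1. ]
```

View pics/s17.png

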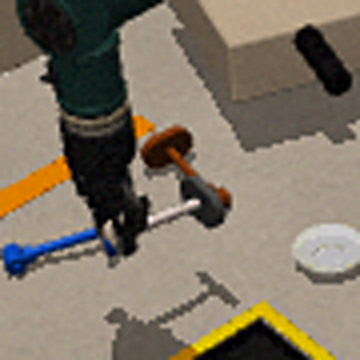

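Emit:
{"name": "move_arm", "arguments": {"rows": "0 0 0 0;0 0 0 0;0 0 0 0", "gripper": 0.55}}

```text
time: 16.32
position: [0.5797, -0.4324, 0.1213]
ee_rot: [[1.0, -0.002, -0.0], [-0.002, -1.0, 0.0], [-0.0, -0.0, -1.0]]
wrist_force: [-0.2, 0.2, -1.6]
gripper_width: 0.447
```

```bash
python3 look.py scene 220 80 310 170 4 pics/s18.png
```

```text
16.3667 [ 0.5797 -0.4324  0.1212] -1.5733 [ 0.14  0.83  0.73  1.71 -0.7   0.88 -0.4 ] 0.44888633201836936 [ 0.5 -0.4 -2.7]
```

View pics/s18.png

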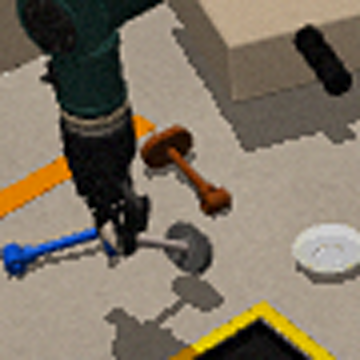

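Emit:
{"name": "move_arm", "arguments": {"rows": "0 0 0 0;0 0 0 0;0 0 0 0"}}

```text
time: 16.62
position: [0.5802, -0.4322, 0.1213]
ee_rot: [[1.0, -0.002, 0.0], [-0.002, -1.0, 0.0], [0.0, -0.0, -1.0]]
wrist_force: [-0.3, -0.8, -2.4]
gripper_width: 0.451
```

```bash
python3 look.py scene 220 80 310 170 4 pics/s19.png
```

```text
16.6667 [ 0.5799 -0.4323  0.1213] -1.5728 [ 0.14  0.83  0.73  1.71 -0.7   0.88 -0.4 ] 0.4504413103781127 [-0.7  1.1 -1.9]
```

View pics/s19.png

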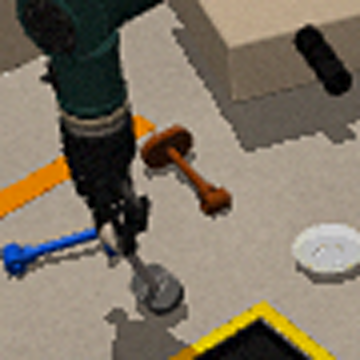

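Emit:
{"name": "move_arm", "arguments": {"rows": "0 0 0 0;0 0 0 0;0 0 0 0", "gripper": 0.546}}

```text
time: 16.92
position: [0.5799, -0.4324, 0.1213]
ee_rot: [[1.0, -0.002, 0.0], [-0.002, -1.0, -0.0], [0.0, 0.0, -1.0]]
wrist_force: [-0.5, 0.6, -2.7]
gripper_width: 0.457
```

```bash
python3 look.py scene 220 80 310 170 7 pics/s20.png; python3 -c "
from h import *
e=get_image('scene')
for t in (0,.2,.4,.6): print(t,(w2px(e,[.58-.12*np.sin(t),-.4325,.133-.12*np.cos(t)])-[220,80]+.5)*7)"
```

```text
16.9667 [ 0.5799 -0.4323  0.1213] -1.5731 [ 0.14  0.83  0.73  1.71 -0.7   0.88 -0.4 ] 0.45589928049266726 [ 0.5 -0.  -2.8]
0 [227.78356321 548.56137459]
0.2 [257.0842885  530.06340549]
0.4 [284.21645387 507.28919245]
0.6 [308.29685831 481.02041586]
```

View pics/s20.png

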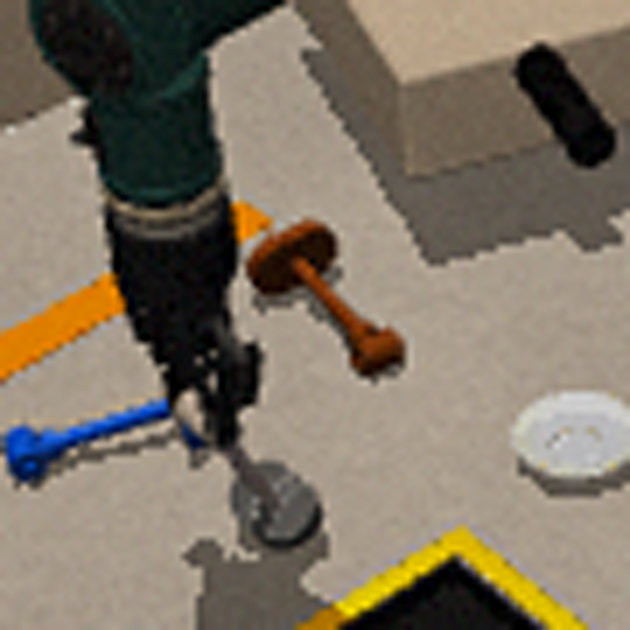

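Emit:
{"name": "move_arm", "arguments": {"rows": "0 0 0 0;0 0 0 0;0 0 0 0", "gripper": 0.542}}

```text
time: 17.27
position: [0.58, -0.4324, 0.1213]
ee_rot: [[1.0, -0.002, 0.0], [-0.002, -1.0, -0.0], [0.0, 0.0, -1.0]]
wrist_force: [0.5, 0.3, -2.7]
gripper_width: 0.462
```

```bash
python3 look.py scene 220 80 310 170 7 pics/s21.png
```

```text
17.3167 [ 0.5799 -0.4324  0.1213] -1.5731 [ 0.14  0.83  0.73  1.71 -0.7   0.88 -0.4 ] 0.45869945522827593 [-0.6  0.6 -2. ]
```

View pics/s21.png

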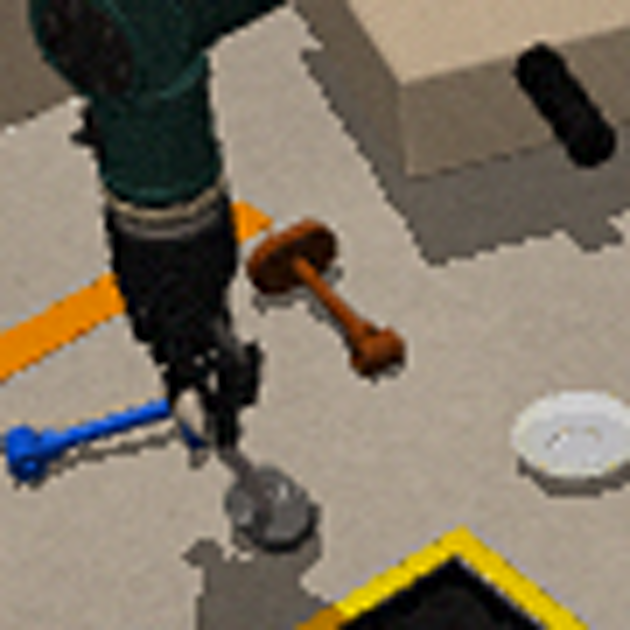

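Emit:
{"name": "move_arm", "arguments": {"rows": "0 0 0 0;0 0 0 0;0 0 0 0", "gripper": 0.538}}

```text
time: 17.57
position: [0.5799, -0.4324, 0.1213]
ee_rot: [[1.0, -0.002, -0.0], [-0.002, -1.0, 0.0], [-0.0, -0.0, -1.0]]
wrist_force: [-0.1, -0.3, -2.2]
gripper_width: 0.466
```

```bash
python3 look.py scene 220 80 310 170 7 pics/s22.png
```

```text
17.6167 [ 0.58   -0.4323  0.1213] -1.5731 [ 0.14  0.83  0.73  1.71 -0.7   0.88 -0.4 ] 0.46201413484169745 [ 0.4  1.  -1.8]
```

View pics/s22.png

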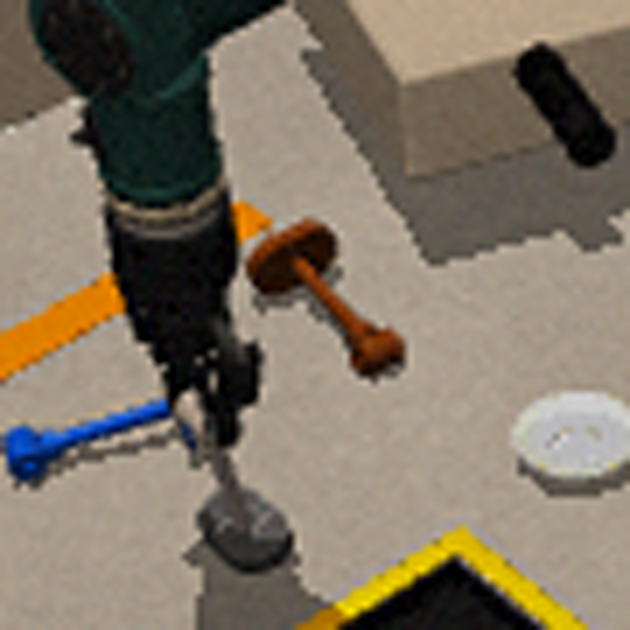

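Emit:
{"name": "move_arm", "arguments": {"rows": "0 0 0 0;0 0 0 0;0 0 0 0;0 0 0.01 0;0 0 .02 0", "gripper": 1, "force": 80}}

```text
time: 18.03
position: [0.5787, -0.4305, 0.1493]
ee_rot: [[1.0, -0.002, -0.004], [-0.002, -1.0, 0.004], [-0.004, -0.004, -1.0]]
wrist_force: [0.8, -0.6, -2.6]
gripper_width: 0.429
```

Emit:
{"name": "move_arm", "arguments": {"rows": "0 0 .025 0;0 0 .015 0;-.003 .015 0 0;-.006 .03 0 0;-.007 .03 0 0.02"}}

```text
time: 18.45
position: [0.5638, -0.3584, 0.1927]
ee_rot: [[1.0, 0.016, 0.002], [0.016, -1.0, -0.002], [0.002, 0.002, -1.0]]
wrist_force: [0.4, 1.3, -1.8]
gripper_width: 0.421
```

Emit:
{"name": "move_arm", "arguments": {"rows": "-.007 .03 0 0.02;-.007 .03 0 0.02;-.006 .025 0 0;-.003 .015 0 0;-.002 .008 0 0"}}

```text
time: 18.87
position: [0.5387, -0.2463, 0.1916]
ee_rot: [[0.998, 0.06, -0.0], [0.06, -0.998, 0.003], [0.0, -0.003, -1.0]]
wrist_force: [0.7, 0.3, -3.5]
gripper_width: 0.427
```

```bash
python3 look.py scene 235 100 355 240 4.2 pics/s23.png; python3 -c "
from h import *
e=get_image('scene');print(tray_fit(e,[.5358,-.184,0.056],(240,135,350,235)))"
```

```text
18.9167 [ 0.5386 -0.2458  0.1914] -1.5103 [-0.21  0.61  0.83  1.97 -0.61  0.83 -0.54] 0.4226080758053123 [-1.   0.8 -2.8]
(array([ 0.53594243, -0.18359913,  0.05348493]), np.float64(0.6627840909090909), np.float64(1632.0))
```

View pics/s23.png

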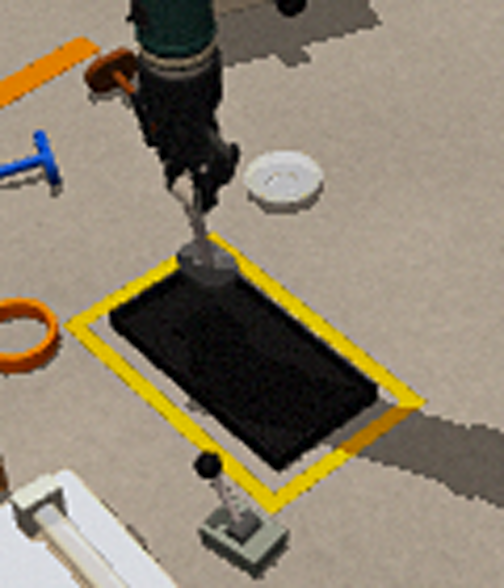

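Emit:
{"name": "move_arm", "arguments": {"rows": "0 0 -.015 0;0 0 -.02 0;0 0 -.02 0;0 0 -.01 0;0 0 -.003 0"}}

```text
time: 19.38
position: [0.5382, -0.2505, 0.1219]
ee_rot: [[0.998, 0.056, -0.002], [0.056, -0.998, -0.0], [-0.002, 0.0, -1.0]]
wrist_force: [0.3, 0.3, -2.0]
gripper_width: 0.425
```

Emit:
{"name": "move_arm", "arguments": {"rows": "0 0 0 0;0 0 -.002 0;0 0 -.002 0;0 0 0 0"}}

```text
time: 19.72
position: [0.5394, -0.2498, 0.1199]
ee_rot: [[0.998, 0.058, 0.001], [0.058, -0.998, -0.001], [0.001, 0.001, -1.0]]
wrist_force: [-0.1, 0.4, -2.3]
gripper_width: 0.426
```

Emit:
{"name": "move_arm", "arguments": {"rows": "0 0 -.002 0;0 0 0 0;0 0 0 0"}}

```text
time: 19.97
position: [0.5392, -0.2496, 0.1177]
ee_rot: [[0.998, 0.058, 0.001], [0.058, -0.998, -0.001], [0.001, 0.001, -1.0]]
wrist_force: [-0.2, -0.2, -1.2]
gripper_width: 0.425
```

Emit:
{"name": "move_arm", "arguments": {"rows": "0 0 -.0015 0;0 0 0 0;0 0 0 0"}}

```text
time: 20.22
position: [0.5399, -0.2501, 0.1174]
ee_rot: [[0.998, 0.057, 0.003], [0.057, -0.998, -0.0], [0.003, 0.001, -1.0]]
wrist_force: [-1.0, 0.2, 6.5]
gripper_width: 0.428
```

Emit:
{"name": "move_arm", "arguments": {"rows": "0 0 -.0015 0;0 0 0 0;0 0 0 0"}}

```text
time: 20.47
position: [0.5409, -0.2505, 0.1172]
ee_rot: [[0.998, 0.057, 0.005], [0.057, -0.998, -0.0], [0.005, 0.0, -1.0]]
wrist_force: [-0.6, 1.6, 15.0]
gripper_width: 0.421
```

```bash
python3 look.py scene 235 100 325 190 7 pics/s24.png
```

```text
20.5167 [ 0.5408 -0.2505  0.1172] -1.5137 [-0.13  0.7   0.72  2.01 -0.73  0.7  -0.45] 0.4259438041146009 [-1.4  1.2 14.8]
```

View pics/s24.png

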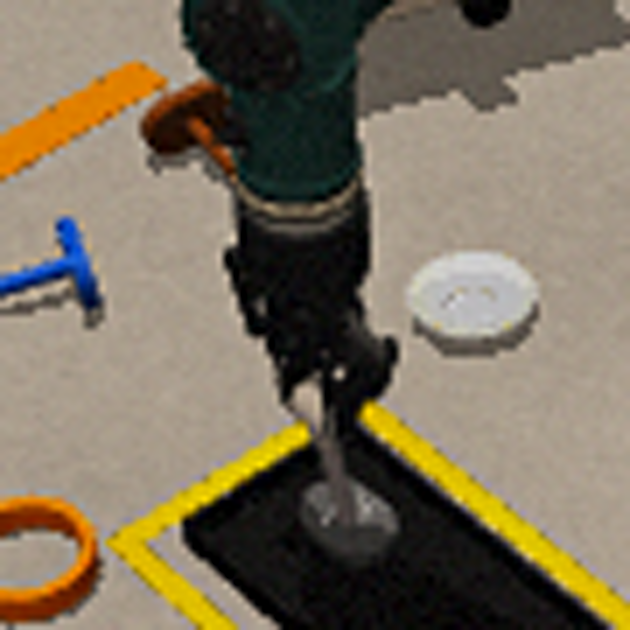

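Emit:
{"name": "move_arm", "arguments": {"rows": "0 0 .001 0;0 0 0 0;0 0 0 0"}}

```text
time: 20.77
position: [0.5402, -0.2502, 0.1173]
ee_rot: [[0.998, 0.057, 0.003], [0.057, -0.998, -0.0], [0.003, 0.001, -1.0]]
wrist_force: [-1.1, 1.0, 8.7]
gripper_width: 0.425
```

Emit:
{"name": "move_arm", "arguments": {"rows": "0 0 0 0;0 0 0 0;0 0 0 0", "gripper": 0.535}}

```text
time: 21.02
position: [0.5398, -0.2503, 0.1167]
ee_rot: [[0.998, 0.057, 0.002], [0.057, -0.998, -0.001], [0.002, 0.001, -1.0]]
wrist_force: [-1.0, 0.6, 6.3]
gripper_width: 0.466
```

Emit:
{"name": "move_arm", "arguments": {"rows": "0 0 0 0;0 0 0 0;0 0 0 0", "gripper": 0.5}}

```text
time: 21.27
position: [0.5392, -0.2493, 0.1152]
ee_rot: [[0.998, 0.058, 0.0], [0.058, -0.998, -0.0], [0.0, 0.0, -1.0]]
wrist_force: [1.1, -0.5, 1.2]
gripper_width: 0.503
```

Emit:
{"name": "move_arm", "arguments": {"rows": "0 0 0 0;0 0 0 0;0 0 0 0", "gripper": 0.25}}

```text
time: 21.52
position: [0.5387, -0.2491, 0.115]
ee_rot: [[0.998, 0.058, -0.001], [0.058, -0.998, 0.0], [-0.001, -0.0, -1.0]]
wrist_force: [1.1, 0.2, -0.4]
gripper_width: 0.751
```

Emit:
{"name": "move_arm", "arguments": {"rows": "0 0 .005 0;0 0 .02 0;0 0 .03 0;0 0 .03 0;0 0 .02 0"}}

```text
time: 21.93
position: [0.5393, -0.2503, 0.223]
ee_rot: [[0.998, 0.057, 0.002], [0.057, -0.998, -0.001], [0.002, 0.001, -1.0]]
wrist_force: [-0.2, -0.5, -0.7]
gripper_width: 0.747
```

```bash
python3 look.py scene 235 100 355 240 4.2 pics/s25.png
```

```text
21.9833 [ 0.5411 -0.2517  0.2262] -1.5141 [-0.23  0.58  0.87  1.94 -0.57  0.88 -0.58] 0.7505168230617976 [ 0.6 -0.1  1.9]
```

View pics/s25.png

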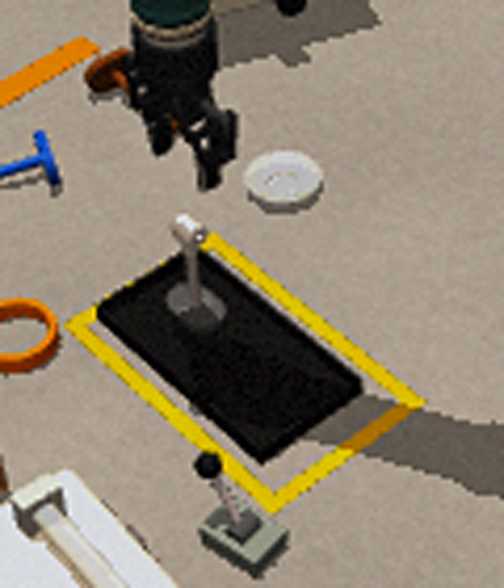

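```bash
python3 - <<'E'
from h import *
for n,roi in(("scene",(240,135,350,235)),("top",(290,160,405,225))):
    e=get_image(n);print(tray_fit(e,[.54,-.19,0.056],roi)); 
crop(e,290,160,405,225,6,"pics/t26.png")
e=get_image("scene")
# stand foot px from crop: (196,308)/4.2
print(px2w(e,235+196/4.2-.5,100+308/4.2-.5,.011),px2w(e,235+188/4.2-.5,100+232/4.2-.5,.125))
E
```

```text
(array([ 0.54153986, -0.20152864,  0.05161864]), np.float64(1.2796874999999999), np.float64(1532.0))
(array([ 0.54093637, -0.20156992,  0.06975165]), np.float64(18.1505016722408), np.float64(1193.0))
[ 0.53118172 -0.27019012  0.011     ] [ 0.53222947 -0.2701646   0.125     ]
```

View pics/t26.png

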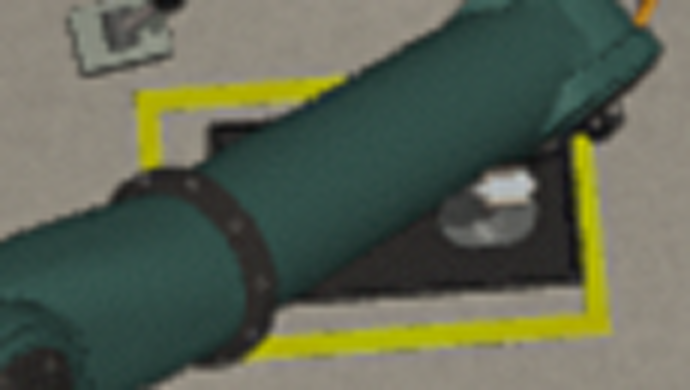

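Emit:
{"name": "move_arm", "arguments": {"rows": "0 .02 0 0;-.001 .03 0 0;-.001 .035 0 0;-.001 .03 0 0;-.001 .0145 0 0", "gripper": 1, "force": 40}}

```text
time: 22.55
position: [0.5336, -0.1145, 0.2179]
ee_rot: [[0.998, 0.062, -0.005], [0.062, -0.998, 0.004], [-0.005, -0.004, -1.0]]
wrist_force: [-0.1, 0.1, -0.0]
gripper_width: 0.04
```

Emit:
{"name": "move_arm", "arguments": {"rows": "0 0 -.035 0;0 0 -.04 0;0 0 -.04 0;0 0 -.04 0;0 0 -.03 0"}}

```text
time: 22.97
position: [0.5322, -0.1186, 0.0312]
ee_rot: [[0.998, 0.058, -0.006], [0.058, -0.998, 0.001], [-0.006, -0.002, -1.0]]
wrist_force: [1.1, -0.2, 0.3]
gripper_width: -0.002
```

Emit:
{"name": "move_arm", "arguments": {"rows": "0 0 -.01 0;0 0 -.005 0;0 0 0 0;0 0 0 0"}}

```text
time: 23.3
position: [0.5355, -0.1204, 0.0212]
ee_rot: [[0.998, 0.057, 0.001], [0.057, -0.998, -0.001], [0.001, 0.001, -1.0]]
wrist_force: [-0.1, 0.1, -1.3]
gripper_width: 0.002
```

```bash
python3 look.py scene 235 100 355 240 4.2 pics/s27.png
```

```text
23.35 [ 0.5359 -0.1204  0.0217] -1.5134 [-0.23  0.78  0.53  2.14 -0.93  0.46 -0.48] 0.0022040282638936502 [ 0.3 -0.7 -0.1]
```

View pics/s27.png

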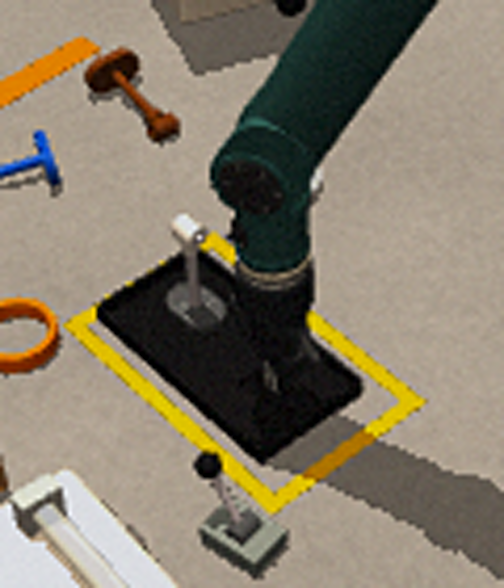

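Emit:
{"name": "move_arm", "arguments": {"rows": "0 0 -.006 0;0 0 -.004 0;0 0.01 0 0;0 .01 0 0;0 .004 0 0"}}

```text
time: 23.77
position: [0.5349, -0.0928, 0.0102]
ee_rot: [[0.998, 0.06, -0.001], [0.06, -0.998, 0.002], [-0.001, -0.002, -1.0]]
wrist_force: [-0.9, -0.3, -0.7]
gripper_width: -0.001
```

Emit:
{"name": "move_arm", "arguments": {"rows": "0 0.003 0 0;0 .003 0 0;0 .002 0 0"}}

```text
time: 24.02
position: [0.535, -0.0872, 0.0104]
ee_rot: [[0.998, 0.058, 0.0], [0.058, -0.998, -0.0], [0.0, 0.0, -1.0]]
wrist_force: [-0.3, -0.6, 0.1]
gripper_width: 0.003
```

```bash
cat > tf.py <<'E'
from h import *
e=get_image("scene");print(tray_fit(e,[.54,-.195,0.056],(240,135,350,235))[:2])
E
python3 tf.py
```

```text
(array([ 0.54119578, -0.20153897,  0.05416821]), np.float64(2.1035511363636363))
```

Emit:
{"name": "move_arm", "arguments": {"rows": "0 0.003 0 0;0 .002 0 0;0 0 0 0"}}

```text
time: 24.32
position: [0.5352, -0.0843, 0.0105]
ee_rot: [[0.998, 0.057, 0.001], [0.057, -0.998, -0.003], [0.001, 0.003, -1.0]]
wrist_force: [-0.5, -2.4, -1.2]
gripper_width: 0.0
```

Emit:
{"name": "move_arm", "arguments": {"rows": "0 0.003 0 0;0 .002 0 0;0 0 0 0"}}

```text
time: 24.57
position: [0.5351, -0.0782, 0.0104]
ee_rot: [[0.998, 0.057, 0.0], [0.057, -0.998, -0.001], [0.0, 0.001, -1.0]]
wrist_force: [-1.2, -3.8, 0.3]
gripper_width: 0.001
```

Emit:
{"name": "move_arm", "arguments": {"rows": "0 0.003 0 0;0 .003 0 0;0 0.002 0 0;0 0 0 0"}}

```text
time: 24.9
position: [0.535, -0.0692, 0.0103]
ee_rot: [[0.998, 0.058, 0.0], [0.058, -0.998, 0.0], [0.0, -0.0, -1.0]]
wrist_force: [-0.1, -3.0, 1.2]
gripper_width: 0.0
```

```bash
python3 tf.py; python3 look.py scene 235 100 355 240 4.2 pics/s28.png
```

```text
(array([ 0.54074047, -0.18485379,  0.05082124]), np.float64(9.583806818181818))
25.0 [ 0.535  -0.0692  0.0103] -1.5126 [-0.31  0.79  0.51  2.16 -0.97  0.43 -0.53] -0.0012167520220305978 [ 1.3 -3.2  2.2]
```

View pics/s28.png

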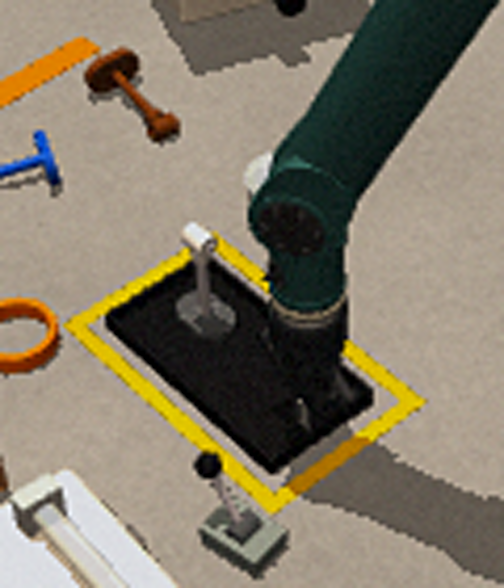

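Emit:
{"name": "move_arm", "arguments": {"rows": "0 -.01 0 0;-.005 -.025 0 0;-.01 -.03 0 0;-.012 -.025 0 0;-.011 -.011 0 0"}}

```text
time: 25.42
position: [0.4963, -0.1742, 0.0105]
ee_rot: [[0.999, 0.055, 0.001], [0.055, -0.999, -0.001], [0.0, 0.001, -1.0]]
wrist_force: [-0.8, -0.1, -0.1]
gripper_width: -0.004
```

Emit:
{"name": "move_arm", "arguments": {"rows": "-.002 0 0 0;-.002 0 0 0;-.001 0 0 0;0 0 0 0"}}

```text
time: 25.75
position: [0.4924, -0.1688, 0.01]
ee_rot: [[0.998, 0.06, -0.0], [0.06, -0.998, 0.002], [-0.0, -0.002, -1.0]]
wrist_force: [0.4, 0.3, -1.0]
gripper_width: 0.002
```

Emit:
{"name": "move_arm", "arguments": {"rows": "-.002 0 0 0;-.002 0 0 0;0 0 0 0;0 0 0 0"}}

```text
time: 26.08
position: [0.4879, -0.1704, 0.0103]
ee_rot: [[0.998, 0.058, -0.0], [0.058, -0.998, 0.0], [-0.0, -0.0, -1.0]]
wrist_force: [0.3, 0.4, 0.3]
gripper_width: -0.001
```

```bash
python3 tf.py
```

```text
(array([ 0.54027626, -0.18479032,  0.04928118]), np.float64(7.264204545454546))
```

Emit:
{"name": "move_arm", "arguments": {"rows": "-.002 0 0 0;-.001 0 0 0;0 0 0 0;0 0 0 0"}}

```text
time: 26.47
position: [0.4847, -0.1709, 0.0103]
ee_rot: [[0.998, 0.057, -0.0], [0.057, -0.998, 0.0], [-0.0, -0.0, -1.0]]
wrist_force: [0.1, -0.3, 0.6]
gripper_width: 0.005
```

Emit:
{"name": "move_arm", "arguments": {"rows": "-.002 0 0 0;-.001 0 0 0;0 0 0 0;0 0 0 0"}}

```text
time: 26.8
position: [0.4828, -0.1711, 0.0104]
ee_rot: [[0.998, 0.058, 0.001], [0.058, -0.998, -0.001], [0.001, 0.001, -1.0]]
wrist_force: [2.8, 0.3, -1.9]
gripper_width: -0.0
```

```bash
python3 tf.py
```

```text
(array([ 0.5390263 , -0.184602  ,  0.04869196]), np.float64(4.331960227272727))
```

Emit:
{"name": "move_arm", "arguments": {"rows": "-.001 0 0 0;-.001 0 0 0;-.001 0 0 0;0 0 0 0;0 0 0 0"}}

```text
time: 27.27
position: [0.4788, -0.171, 0.0104]
ee_rot: [[0.998, 0.057, 0.0], [0.057, -0.998, -0.0], [0.0, 0.0, -1.0]]
wrist_force: [2.9, -0.0, 0.0]
gripper_width: 0.005
```

Emit:
{"name": "move_arm", "arguments": {"rows": ".008 0 0 0;.002 0 .015 0;0 0 .03 0;0 0.01 .04 0;0 .02 .04 0"}}

```text
time: 27.68
position: [0.4871, -0.1439, 0.1336]
ee_rot: [[0.999, 0.053, -0.004], [0.053, -0.999, -0.001], [-0.004, 0.001, -1.0]]
wrist_force: [1.6, -0.4, 0.2]
gripper_width: 0.003
```

Emit:
{"name": "move_arm", "arguments": {"rows": "0 .03 .035 0;0 .04 .03 0;0 .04 .0 0;0 .04 0 0;0 .04 0 0"}}

```text
time: 28.1
position: [0.4875, 0.04, 0.1896]
ee_rot: [[0.998, 0.057, -0.002], [0.057, -0.998, 0.001], [-0.002, -0.001, -1.0]]
wrist_force: [0.6, -0.7, -0.6]
gripper_width: -0.002
```

```bash
python3 tf.py;python3 look.py scene 235 100 355 240 4.2 pics/s29.png; python3 look.py top 290 160 405 225 6 pics/t29.png; python3 -c "
from h import *
for n in ('scene','top'): print(outline_fit(get_image(n),[.5365,-.186,.056])[0])"
```

```text
(array([ 0.53615638, -0.18397865,  0.05547339]), np.float64(1.3126420454545455))
28.2 [0.4872 0.0466 0.1879] -1.5001 [-0.84  0.52  0.91  2.19 -0.64  0.73 -0.99] 0.001403817892340891 [-0.1  0.2 -0.1]
28.25 [0.4874 0.0426 0.1883] -1.5045 [-0.84  0.52  0.92  2.19 -0.63  0.72 -0.99] 0.0012022081975816403 [ 0.  -0.7  0.4]
[ 0.53649798 -0.18625791  0.05950324  0.00994302]
[ 0.53775416 -0.1869758   0.05459767  0.00942215]
```

View pics/s29.png

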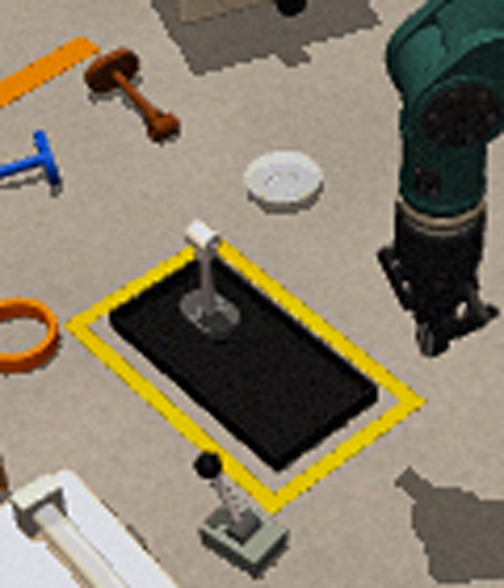

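View pics/t29.png

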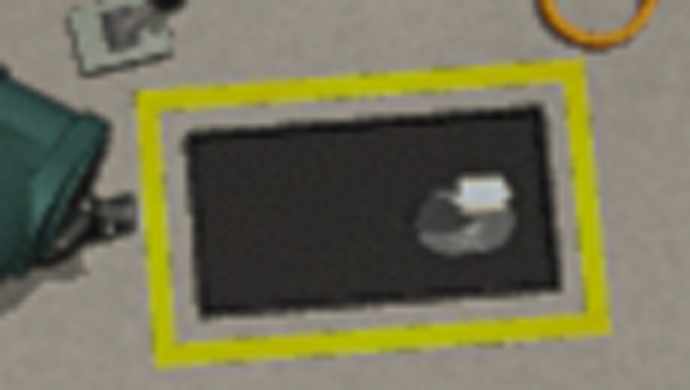

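```bash
python3 fit.py B
```

```text
B 2 [0.5639 0.361  2.7917] 3.163
B 1 [0.5659 0.3626 2.8048] 1.354
B 1 [0.5638 0.3598 2.783 ] 1.736
```

View pics/fitB.png

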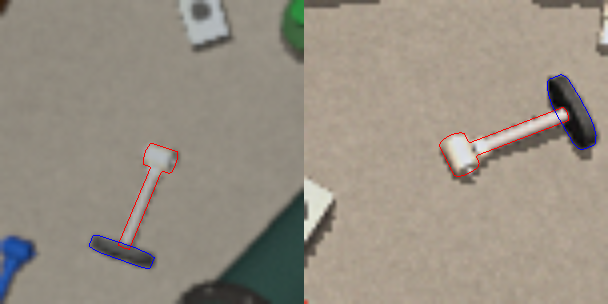

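Emit:
{"name": "move_arm", "arguments": {"rows": ".004 .016 0 -.03;.008 .034 0 -.045;.008 .035 0 -.045;.008 .035 0 -.045;.008 .035 0 -.045", "gripper": 0.35, "force": 20}}

```text
time: 28.87
position: [0.5256, 0.1923, 0.1894]
ee_rot: [[0.987, -0.159, -0.0], [-0.159, -0.987, -0.0], [-0.0, 0.0, -1.0]]
wrist_force: [0.6, -0.0, 0.5]
gripper_width: 0.65
```

Emit:
{"name": "move_arm", "arguments": {"rows": ".008 .035 0 -.045;.008 .035 0 -.045;.008 .035 0 -.045;.008 .034 0 -.045;.008 .023 0 -.02"}}

```text
time: 29.28
position: [0.5655, 0.3576, 0.1886]
ee_rot: [[0.938, -0.346, -0.001], [-0.346, -0.938, 0.0], [-0.001, -0.0, -1.0]]
wrist_force: [0.6, 0.9, -1.0]
gripper_width: 0.649
```

Emit:
{"name": "move_arm", "arguments": {"rows": "0 0 -.02 0;0 0 -.04 0;0 0 -.04 0;0 0 -.02 0;0 0 0 0"}}

```text
time: 29.7
position: [0.5621, 0.352, 0.064]
ee_rot: [[0.937, -0.348, -0.009], [-0.348, -0.937, -0.005], [-0.007, 0.008, -1.0]]
wrist_force: [-0.5, 0.0, 0.2]
gripper_width: 0.656
```

```bash
python3 look.py scene 350 220 430 300 7 pics/s30.png
```

```text
29.75 [0.5641 0.3524 0.067 ] -1.9265 [-1.16  0.92  0.87  1.87 -0.95  0.84 -1.71] 0.6543093346913235 [-0.1 -0.   1. ]
```

View pics/s30.png

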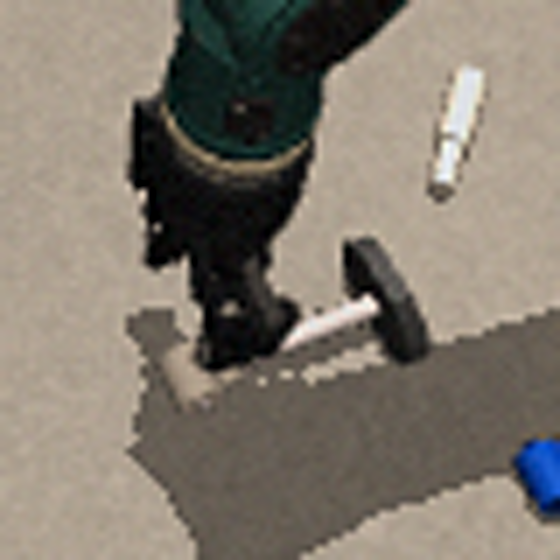

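Emit:
{"name": "move_arm", "arguments": {"rows": "0 .004 -.02 0.003;0 .003 -.015 0.003;0 0 -.008 0;0 0 0 0;0 0 0 0"}}

```text
time: 30.17
position: [0.5653, 0.3619, 0.0267]
ee_rot: [[0.94, -0.34, 0.0], [-0.34, -0.94, -0.0], [0.0, -0.0, -1.0]]
wrist_force: [0.1, -0.2, 0.7]
gripper_width: 0.65
```

Emit:
{"name": "move_arm", "arguments": {"rows": "0 0 0 0;0 0 0 0"}}

```text
time: 30.33
position: [0.5657, 0.3621, 0.0274]
ee_rot: [[0.94, -0.34, 0.002], [-0.34, -0.94, 0.001], [0.001, -0.001, -1.0]]
wrist_force: [-0.7, -0.5, 0.2]
gripper_width: 0.648
```

Emit:
{"name": "move_arm", "arguments": {"rows": "-.001 -.001 -.01 0;0 0 -.008 0;0 0 -.005 0;0 0 0 0;0 0 0 0"}}

```text
time: 30.75
position: [0.5634, 0.361, 0.0024]
ee_rot: [[0.941, -0.34, -0.001], [-0.34, -0.941, -0.001], [-0.001, 0.001, -1.0]]
wrist_force: [0.5, 0.2, 0.6]
gripper_width: 0.647
```

Emit:
{"name": "move_arm", "arguments": {"rows": "0 0 -.002 0;0 0 0 0;0 0 0 0"}}

```text
time: 31.0
position: [0.5641, 0.3612, 0.0013]
ee_rot: [[0.941, -0.34, 0.0], [-0.34, -0.941, 0.0], [0.0, -0.0, -1.0]]
wrist_force: [0.0, 0.3, -0.0]
gripper_width: 0.652
```

Emit:
{"name": "move_arm", "arguments": {"rows": "0 0 0 0;0 0 0 0;0 0 0 0;0 0 0 0;0 0 0 0", "gripper": 1, "force": 80}}

```text
time: 31.42
position: [0.5642, 0.3613, 0.002]
ee_rot: [[0.941, -0.34, 0.0], [-0.34, -0.941, 0.001], [0.0, -0.001, -1.0]]
wrist_force: [-1.6, -0.4, 5.5]
gripper_width: 0.428
```

Emit:
{"name": "move_arm", "arguments": {"rows": "0 0 .002 0;0 0 .004 0;0 0 .006 0;0 0 .008 0;0 0 .01 0"}}

```text
time: 31.83
position: [0.5634, 0.3609, 0.0312]
ee_rot: [[0.941, -0.339, -0.001], [-0.339, -0.941, -0.001], [-0.0, 0.001, -1.0]]
wrist_force: [-0.7, 0.2, -1.5]
gripper_width: 0.428
```

```bash
python3 look.py scene 350 220 430 300 7 pics/s31.png
```

```text
31.8833 [0.5651 0.3611 0.0337] -1.9174 [-1.14  0.96  0.82  1.87 -1.    0.79 -1.68] 0.4248402277787496 [ 0.5 -0.6 -1.2]
```

View pics/s31.png

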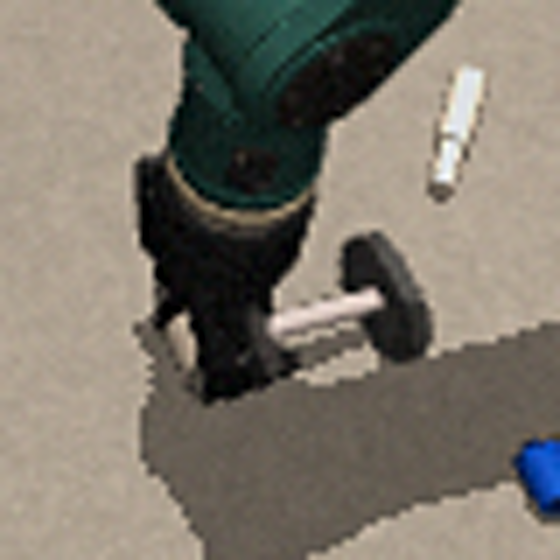

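Emit:
{"name": "move_arm", "arguments": {"rows": "0 0 .02 0;0 0 .03 0;0 0 .03 0;0 0 .015 0;0 0 0 0"}}

```text
time: 32.3
position: [0.5668, 0.3615, 0.1305]
ee_rot: [[0.94, -0.34, 0.007], [-0.34, -0.94, 0.003], [0.006, -0.005, -1.0]]
wrist_force: [0.8, -0.5, -1.0]
gripper_width: 0.426
```

Emit:
{"name": "move_arm", "arguments": {"rows": "0 0 0 0;0 0 0 0;0 0 0 0;0 0 0 0;0 0 0 0", "gripper": 0.55, "force": 20}}

```text
time: 32.72
position: [0.5635, 0.3608, 0.1248]
ee_rot: [[0.941, -0.34, -0.001], [-0.34, -0.941, -0.002], [-0.0, 0.002, -1.0]]
wrist_force: [0.5, 0.3, -1.4]
gripper_width: 0.45
```

Emit:
{"name": "move_arm", "arguments": {"rows": "0 0 0 0;0 0 0 0;0 0 0 0;0 0 0 0", "gripper": 0.545}}

```text
time: 33.05
position: [0.564, 0.3611, 0.1262]
ee_rot: [[0.941, -0.34, 0.0], [-0.34, -0.941, -0.0], [0.0, 0.0, -1.0]]
wrist_force: [-1.2, -0.5, -3.2]
gripper_width: 0.459
```

Emit:
{"name": "move_arm", "arguments": {"rows": "0 0 0 0;0 0 0 0;0 0 0 0;0 0 0 0", "gripper": 0.538}}

```text
time: 33.38
position: [0.5639, 0.3613, 0.1263]
ee_rot: [[0.941, -0.339, 0.0], [-0.339, -0.941, 0.0], [0.0, -0.0, -1.0]]
wrist_force: [-0.8, -0.6, -2.2]
gripper_width: 0.463
```

```bash
python3 look.py scene 340 200 430 290 7 pics/s32.png; python3 -c "
from h import *
e=get_image('scene');s=read_state();p=s['position']+[0,0,.0117]
for t in (0,.1,.2,.4): print(t,(w2px(e,p+[-.94*.12*np.sin(t),.34*.12*np.sin(t),-.12*np.cos(t)])-[340,200]+.5)*7)"
```

```text
33.4333 [0.564  0.3612 0.1262] -1.9172 [-1.2   0.86  0.93  1.84 -0.87  0.92 -1.77] 0.4612743393758654 [-0.2  0.2 -2.2]
0 [258.78278646 511.50170687]
0.1 [279.59427869 504.02047523]
0.2 [300.44771403 495.51402841]
0.4 [341.61614006 475.71312607]
```

View pics/s32.png

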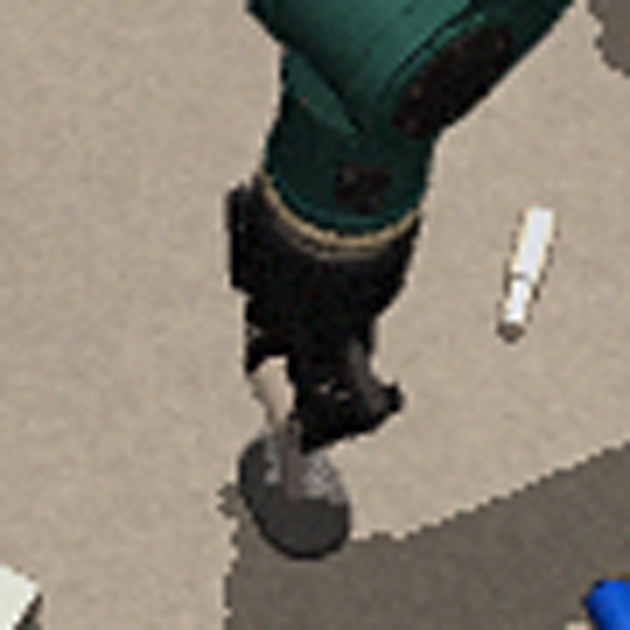

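Emit:
{"name": "move_arm", "arguments": {"rows": "0 0 0 0;0 0 0 0;0 0 0 0;0 0 0.01 0;0 0 .02 0", "gripper": 1, "force": 80}}

```text
time: 33.9
position: [0.562, 0.3608, 0.1546]
ee_rot: [[0.941, -0.339, -0.005], [-0.339, -0.941, -0.002], [-0.004, 0.004, -1.0]]
wrist_force: [-0.7, 0.2, -1.9]
gripper_width: 0.424
```

Emit:
{"name": "move_arm", "arguments": {"rows": "0 -.005 .02 0;-.001 -.015 .014 .02;-.002 -.025 0 .03;-.003 -.035 0 .035;-.003 -.037 0 .035"}}

```text
time: 34.32
position: [0.5552, 0.2445, 0.1912]
ee_rot: [[0.976, -0.22, 0.002], [-0.22, -0.976, 0.001], [0.001, -0.001, -1.0]]
wrist_force: [0.4, -1.0, -1.9]
gripper_width: 0.426
```

Emit:
{"name": "move_arm", "arguments": {"rows": "-.003 -.038 0 .035;-.003 -.038 0 .035;-.003 -.038 0 .035;-.003 -.038 0 .035;-.003 -.038 0 .035"}}

```text
time: 34.73
position: [0.5397, 0.0522, 0.1912]
ee_rot: [[0.999, -0.05, 0.001], [-0.05, -0.999, 0.0], [0.001, -0.0, -1.0]]
wrist_force: [0.9, 0.2, -1.7]
gripper_width: 0.418
```

Emit:
{"name": "move_arm", "arguments": {"rows": "-.003 -.038 0 .035;-.002 -.037 0 .035;-.001 -.035 0 .032;-.001 -.03 0 0;0 -.018 0 0"}}

```text
time: 35.15
position: [0.5323, -0.109, 0.1919]
ee_rot: [[0.999, 0.045, 0.002], [0.045, -0.999, -0.002], [0.002, 0.002, -1.0]]
wrist_force: [0.0, -0.4, -2.1]
gripper_width: 0.431
```

```bash
python3 tf.py;python3 look.py scene 235 100 355 240 4.2 pics/s33.png
```

```text
(array([ 0.53674343, -0.1839298 ,  0.05551074]), np.float64(1.6833806818181818))
35.25 [ 0.5326 -0.1094  0.192 ] -1.5284 [-0.5   0.57  0.88  2.08 -0.63  0.78 -0.76] 0.42210160170274447 [-0.4 -0.9 -2. ]
```

View pics/s33.png

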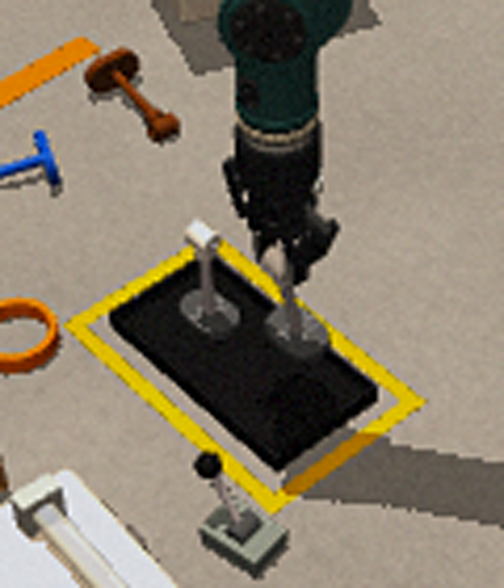

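Emit:
{"name": "move_arm", "arguments": {"rows": "0.002 -.003 -.015 0;0 0 -.02 0;0 0 -.02 0;0 0 -.01 0;0 0 -.003 0"}}

```text
time: 35.67
position: [0.534, -0.1055, 0.1209]
ee_rot: [[0.999, 0.052, -0.003], [0.052, -0.999, 0.001], [-0.003, -0.001, -1.0]]
wrist_force: [0.6, -0.2, -2.2]
gripper_width: 0.422
```

Emit:
{"name": "move_arm", "arguments": {"rows": "0 0 0 0;0 0 -.0015 0;0 0 0 0;0 0 0 0"}}

```text
time: 36.0
position: [0.5356, -0.1069, 0.1215]
ee_rot: [[0.999, 0.051, 0.002], [0.051, -0.999, -0.0], [0.002, 0.0, -1.0]]
wrist_force: [-0.3, 0.5, -2.5]
gripper_width: 0.426
```

Emit:
{"name": "move_arm", "arguments": {"rows": "0 0 -.002 0;0 0 0 0;0 0 0 0"}}

```text
time: 36.25
position: [0.535, -0.1067, 0.1189]
ee_rot: [[0.999, 0.051, 0.0], [0.051, -0.999, 0.0], [0.0, -0.0, -1.0]]
wrist_force: [0.1, -0.3, -2.3]
gripper_width: 0.426
```

Emit:
{"name": "move_arm", "arguments": {"rows": "0 0 -.002 0;0 0 0 0;0 0 0 0"}}

```text
time: 36.5
position: [0.536, -0.1072, 0.1176]
ee_rot: [[0.999, 0.05, 0.002], [0.05, -0.999, 0.0], [0.002, -0.0, -1.0]]
wrist_force: [0.6, 0.2, 4.3]
gripper_width: 0.419
```

Emit:
{"name": "move_arm", "arguments": {"rows": "0 0 0 0;0 0 0 0;0 0 0 0", "gripper": 0.535}}

```text
time: 36.75
position: [0.5352, -0.1071, 0.1169]
ee_rot: [[0.999, 0.05, 0.001], [0.05, -0.999, -0.0], [0.001, 0.0, -1.0]]
wrist_force: [0.1, 0.4, 4.3]
gripper_width: 0.465
```

Emit:
{"name": "move_arm", "arguments": {"rows": "0 0 -.002 0;0 0 0 0;0 0 0 0"}}

```text
time: 37.0
position: [0.5356, -0.1075, 0.1154]
ee_rot: [[0.999, 0.05, 0.002], [0.05, -0.999, -0.001], [0.002, 0.001, -1.0]]
wrist_force: [-1.1, -0.1, 6.7]
gripper_width: 0.465
```

Emit:
{"name": "move_arm", "arguments": {"rows": "0 0 0 0;0 0 0 0;0 0 0 0;0 0 0 0;0 0 0 0", "gripper": 0.5}}

```text
time: 37.42
position: [0.5347, -0.1066, 0.1144]
ee_rot: [[0.999, 0.051, -0.001], [0.051, -0.999, 0.0], [-0.001, -0.0, -1.0]]
wrist_force: [0.2, 0.3, 0.3]
gripper_width: 0.503
```

Emit:
{"name": "move_arm", "arguments": {"rows": "0 0 0 0;0 0 0 0;0 0 0 0;0 0 0 0", "gripper": 0.3}}

```text
time: 37.75
position: [0.5349, -0.1068, 0.1147]
ee_rot: [[0.999, 0.051, -0.0], [0.051, -0.999, -0.0], [-0.0, 0.0, -1.0]]
wrist_force: [-0.2, -0.0, -0.6]
gripper_width: 0.701
```

Emit:
{"name": "move_arm", "arguments": {"rows": "0 0 .005 0;0 0 .02 0;0 0 .03 0;0 0 .03 0;0 0 .02 0"}}

```text
time: 38.17
position: [0.5355, -0.1076, 0.2223]
ee_rot: [[0.999, 0.05, 0.002], [0.05, -0.999, -0.001], [0.002, 0.001, -1.0]]
wrist_force: [-0.2, -0.4, -0.4]
gripper_width: 0.703
```

```bash
python3 tf.py;python3 look.py scene 235 100 355 240 4.2 pics/s34.png
```

```text
(array([ 0.5364361 , -0.18421521,  0.05560606]), np.float64(2.2933238636363638))
38.2667 [ 0.5372 -0.108   0.2233] -1.5205 [-0.53  0.53  0.92  2.05 -0.58  0.83 -0.79] 0.6931397035337723 [ 0.7 -0.9 -1. ]
```

View pics/s34.png

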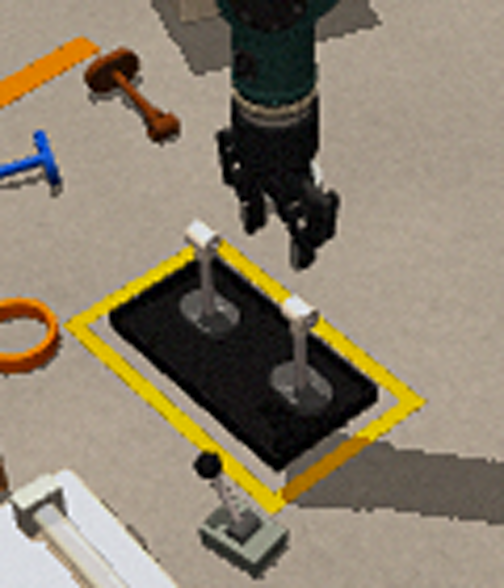

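Emit:
{"name": "move_arm", "arguments": {"rows": "-.01 .03 0 0;-.01 .04 0 0;-.01 .04 0 0;-.005 .04 0 0;0 .03 0 0"}}

```text
time: 38.68
position: [0.4972, 0.0766, 0.2186]
ee_rot: [[0.999, 0.052, -0.004], [0.053, -0.999, 0.002], [-0.004, -0.002, -1.0]]
wrist_force: [-0.3, -0.2, 0.3]
gripper_width: 0.704
```

```bash
python3 - <<'E'
from h import *
d=get_image("top");e=get_image("scene")
a=lambda d,u0,v0,w,h,s:cv2.resize(d["img"][v0:v0+h,u0:u0+w,::-1],None,fx=s,fy=s,interpolation=cv2.INTER_CUBIC)
cv2.imwrite("pics/sw.png",np.hstack([a(d,295,145,33,36,12),a(e,275,200,33,36,12)]))
cv2.imwrite("pics/full_s.png",e["img"][:,:,::-1]);cv2.imwrite("pics/full_t.png",d["img"][:,:,::-1])
E
```

```text
(no output)
```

View pics/sw.png

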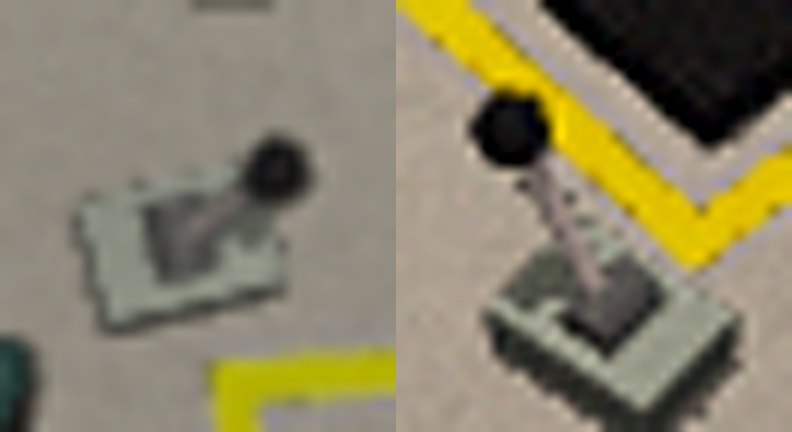

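View pics/full_s.png

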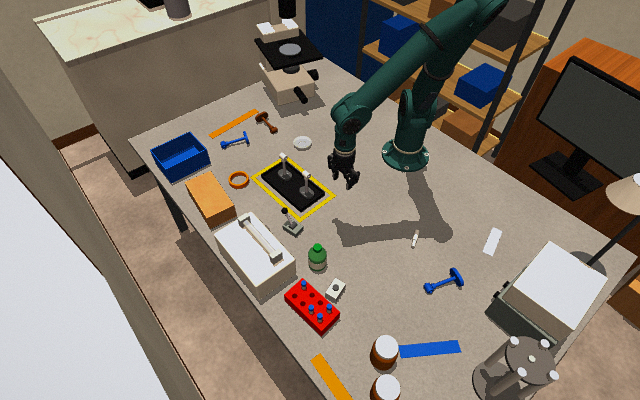

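View pics/full_t.png

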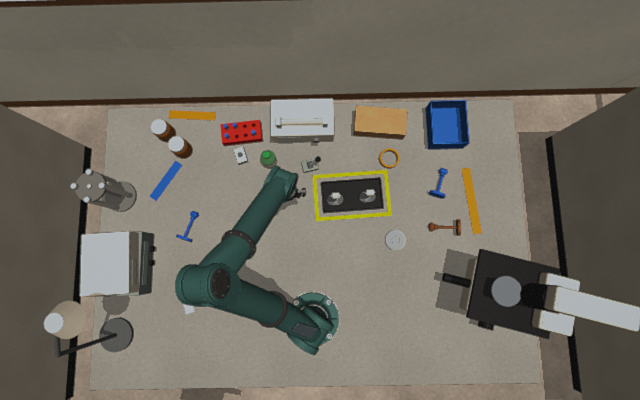

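```bash
python3 - <<'E'
from h import *
d=get_image("top");e=get_image("scene")
o1,r1=ray(d,317.6,158.7);o2,r2=ray(e,284.2,210.2)
A=np.stack([r1,-r2],1);t=np.linalg.lstsq(A,o2-o1,rcond=None)[0];print(o1+r1*t[0],o2+r2*t[1])
P=lambda u,v:(295+u/12-.5,145+v/12-.5); Q=lambda u,v:(275+(u-396)/12-.5,200+v/12-.5)
for p in((80,210),(105,320),(282,285)): print("top",px2w(d,*P(*p),.025))
for p in((487,308),(638,412),(738,320)): print("scene",px2w(e,*Q(*p),.025))
print(px2w(d,*P(185,240),.022),px2w(e,*Q(605,305),.025))
print("bottle",px2w(d,269,162,.0),px2w(d,267.5,154.5,.12))
E
```

```text
[ 0.68427994 -0.03814469  0.09324739] [ 0.68275893 -0.03659707  0.09286714]
top [0.68822471 0.03687819 0.025     ]
top [0.64567781 0.02801611 0.025     ]
top [ 0.65768631 -0.03854899  0.025     ]
scene [ 0.70615545 -0.02601602  0.025     ]
scene [0.69296668 0.03894971 0.025     ]
scene [0.64484616 0.0310723  0.025     ]
[ 0.67652231 -0.00235596  0.022     ] [ 0.6751607  -0.00194508  0.025     ]
bottle [0.69769987 0.18552074 0.        ] [0.7005962  0.17629903 0.12      ]
```

Emit:
{"name": "move_arm", "arguments": {"rows": ".02 -.016 0 0;.03 -.025 0 0;.03 -.025 0 0;.03 -.025 0 0;.03 -.025 0 0", "gripper": 1, "force": 40}}

```text
time: 39.3
position: [0.6404, -0.0467, 0.2195]
ee_rot: [[0.999, 0.047, -0.001], [0.047, -0.999, -0.001], [-0.001, 0.001, -1.0]]
wrist_force: [0.3, 0.9, 0.5]
gripper_width: 0.007
```

Emit:
{"name": "move_arm", "arguments": {"rows": ".03 -.025 0 0;.02 -.025 0 0;0 0 0 0;0 0 0 0"}}

```text
time: 39.63
position: [0.6895, -0.0984, 0.2196]
ee_rot: [[0.999, 0.044, -0.0], [0.044, -0.999, -0.003], [-0.0, 0.003, -1.0]]
wrist_force: [0.1, 0.8, -1.6]
gripper_width: -0.002
```

Emit:
{"name": "move_arm", "arguments": {"rows": "0 0 -.03 .05;0 0 -.04 .05;0 0 -.04 .045;0 0 -.025 0;0 0 -.008 0"}}

```text
time: 40.05
position: [0.6852, -0.0909, 0.0717]
ee_rot: [[0.981, 0.194, -0.009], [0.194, -0.981, 0.003], [-0.009, -0.005, -1.0]]
wrist_force: [-1.0, -0.5, -0.9]
gripper_width: 0.001
```

```bash
python3 look.py scene 240 150 340 250 6 pics/s35.png
```

```text
40.1 [ 0.686  -0.0914  0.0725] -1.3758 [-0.35  0.86  0.68  1.79 -0.74  0.78 -0.66] 0.0001804650417608133 [-0.5  0.  -0.1]
```

View pics/s35.png

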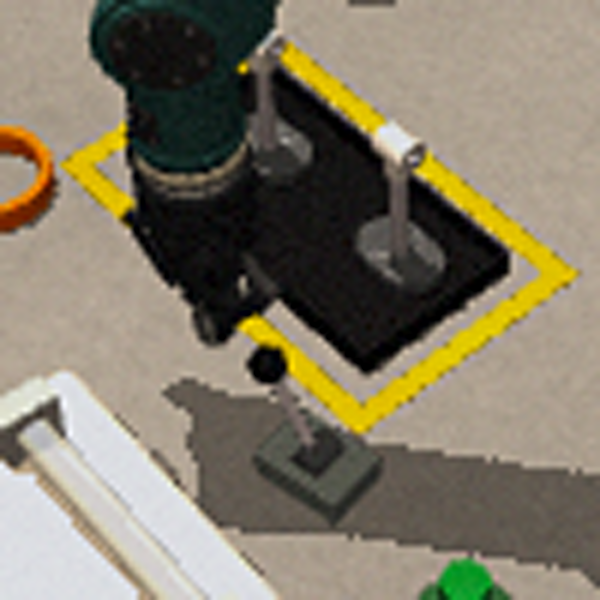

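Emit:
{"name": "move_arm", "arguments": {"rows": "-.002 .01 0 0;-.003 .015 0 0;-.003 .015 0 0;-.003 .015 0 0;-.003 .015 0 0"}}

```text
time: 40.52
position: [0.6766, -0.0205, 0.0784]
ee_rot: [[0.981, 0.196, 0.003], [0.196, -0.981, 0.0], [0.003, 0.0, -1.0]]
wrist_force: [1.8, -1.3, 0.6]
gripper_width: -0.0
```

Emit:
{"name": "move_arm", "arguments": {"rows": "-.003 .014 0 0;-.002 .01 0 0;-.001 .004 0 0;0 0 0 0"}}

```text
time: 40.85
position: [0.6693, 0.008, 0.0763]
ee_rot: [[0.98, 0.197, -0.001], [0.197, -0.98, 0.002], [-0.001, -0.002, -1.0]]
wrist_force: [-0.3, 0.5, 0.0]
gripper_width: 0.001
```

```bash
python3 look.py scene 240 150 340 250 6 pics/s36.png
```

```text
40.9 [0.6695 0.0064 0.0765] -1.3739 [-0.51  0.83  0.69  1.85 -0.76  0.75 -0.77] -0.005889065646695788 [-0.3 -0.5  0.3]
```

View pics/s36.png

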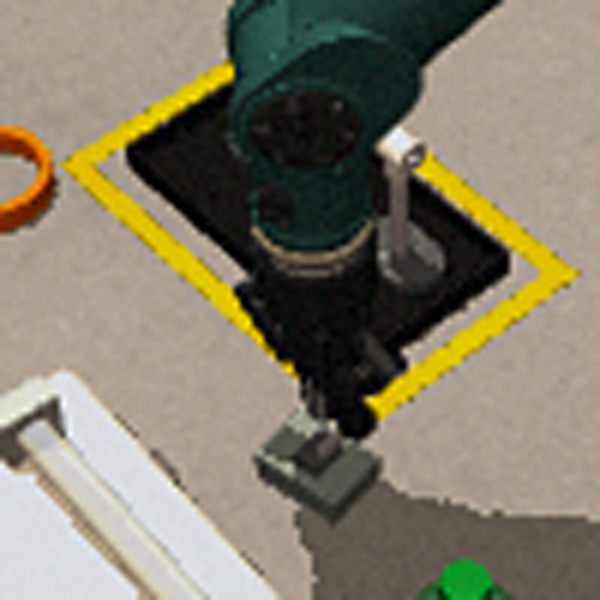

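Emit:
{"name": "move_arm", "arguments": {"rows": "-.001 .003 0 0;0 .002 0 0;0 0 0 0"}}

```text
time: 41.15
position: [0.6687, 0.0098, 0.0766]
ee_rot: [[0.981, 0.194, -0.0], [0.194, -0.981, -0.0], [-0.0, 0.0, -1.0]]
wrist_force: [-0.5, 0.1, -0.2]
gripper_width: -0.001
```

Emit:
{"name": "move_arm", "arguments": {"rows": "-.001 .003 0 0;0 .002 0 0;0 0 0 0"}}

```text
time: 41.4
position: [0.6681, 0.0119, 0.0769]
ee_rot: [[0.981, 0.193, 0.002], [0.193, -0.981, -0.005], [0.001, 0.005, -1.0]]
wrist_force: [0.9, -4.8, -2.9]
gripper_width: -0.002
```

Emit:
{"name": "move_arm", "arguments": {"rows": "0 .002 0 0;0 .002 0 0;0 0 0 0"}}

```text
time: 41.65
position: [0.6681, 0.0121, 0.077]
ee_rot: [[0.982, 0.191, 0.003], [0.191, -0.982, -0.01], [0.001, 0.011, -1.0]]
wrist_force: [1.8, -9.6, -3.5]
gripper_width: 0.001
```

Emit:
{"name": "move_arm", "arguments": {"rows": "0 -.01 0 0;0 -.015 0 0;0 0 .03 0;0 0 .04 0;0 0 .04 0"}}

```text
time: 42.07
position: [0.6667, -0.0064, 0.1869]
ee_rot: [[0.981, 0.193, -0.004], [0.193, -0.981, 0.001], [-0.003, -0.001, -1.0]]
wrist_force: [0.5, 1.2, 1.4]
gripper_width: 0.002
```

Emit:
{"name": "move_arm", "arguments": {"rows": "-.02 .03 .03 0;-.03 .03 .0 0;-.03 .03 0 0;-.03 .03 0 0;-.03 .03 0 0"}}

```text
time: 42.48
position: [0.5309, 0.1397, 0.2137]
ee_rot: [[0.981, 0.194, -0.0], [0.194, -0.981, 0.002], [0.0, -0.002, -1.0]]
wrist_force: [0.6, 0.2, -0.5]
gripper_width: -0.001
```

Emit:
{"name": "move_arm", "arguments": {"rows": "-.005 .03 .0 0;-.0 .03 .0 0;0 .03 0 0;-.0 .0 0 0;0 0 0 0"}}

```text
time: 42.9
position: [0.5269, 0.2311, 0.2131]
ee_rot: [[0.98, 0.199, -0.001], [0.199, -0.98, 0.001], [-0.001, -0.001, -1.0]]
wrist_force: [-0.8, -1.5, 0.9]
gripper_width: 0.002
```

```bash
python3 tf.py; python3 look.py scene 220 130 350 280 4 pics/s37.png; python3 look.py top 250 140 410 230 5 pics/t37.png;  python3 - <<'E'
from h import *
e=get_image("scene"); d=get_image("top")
for f in ((.675,-.001,.022),):
  k=np.array(f)+.08*np.array([-.19*np.sin(.5),.98*np.sin(.5),np.cos(.5)]); print((w2px(e,k)-[220,130]+.5)*4,(w2px(d,k)-[250,140]+.5)*5)
print(tray_fit(d,[.54,-.19,0.056],(290,160,405,225))[:2])
E
```

```text
(array([ 0.53618035, -0.18401924,  0.05463859]), np.float64(2.353125))
43.0 [0.5273 0.2276 0.2135] -1.3762 [-1.11  0.59  0.91  1.99 -0.61  0.86 -1.23] -0.0020101644687858583 [ 0.5 -0.5 -0.5]
43.05 [0.5274 0.227  0.2136] -1.3776 [-1.11  0.59  0.91  2.   -0.61  0.86 -1.23] -0.0005936761750503592 [-0.6 -0.  -0.1]
[317.41146768 362.01738756] [254.86296829 116.66011624]
(array([ 0.53687355, -0.18539828,  0.05373374]), np.float64(6.244774247491638))
```

View pics/s37.png

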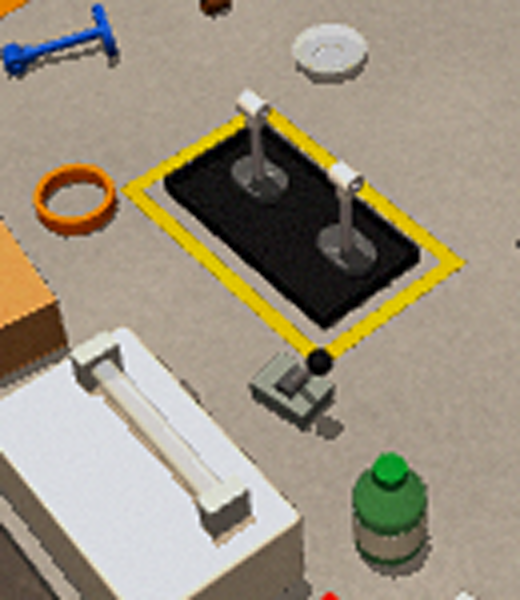

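View pics/t37.png

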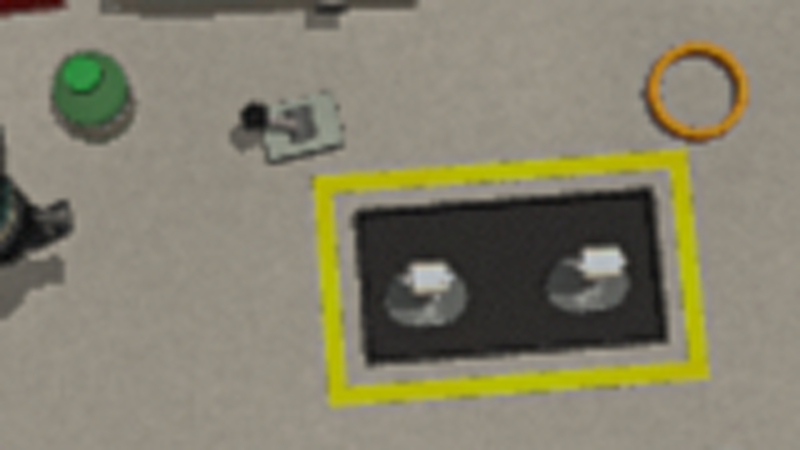

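The tray is centred, both supports stand in it, and the knob is where the fully-over position projects, at (318,361) in scene and (255,116) in top. The bottle is still upright.

```bash
python3 -c "
from workcell import *
print(hand_in())"
```

```text
the job is handed in; nothing more can be done
None
```

I finished the job and handed it in at about 43 s. The tray is centred in the taped outline, both supports stand upright in it, and the pump switch is thrown fully over.

- **Tray:** I pushed it into the outline with the fingers against the inside of its rim. It was shifted about 17 mm around the time I set down the first support, probably the knock the task warned of. I slid it back with that support standing in it. At the last check it was within about 2 mm and 0.01 rad of the outline's centre. The scene camera puts it about 2 mm off in y, and the top camera about 1.5 mm.
- **Supports:** Only two were on the bench; I saw no third in either camera and left the blue and brown look-alikes alone. I picked each up by its pin, eased it to hang upright, gripped it again and set it on the tray floor. The force setting alone would not make the first one swing, even at 20 N and 8 N. I eased the grip by opening the fingers slightly instead. The last pictures show both upright, each foot clear of the rim.
- **Switch:** I pushed the lever until it met its end stop (about 10 N at the fingers). In both cameras the knob sits where the fully-over position should be.
- **Other:** The bottle is still standing, and the robot was clear of everything when I handed in. None of the final checks failed.

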